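# Lay rack-dried plates into a stack on the plate warmer and switch it on

## Robot

A 7-joint arm with a two-finger parallel gripper is mounted at the origin on the work surface. World frame = base frame: x ahead of the robot, y to its left, z up, the work surface at z = 0. Lengths are in m, angles in rad, forces in N, time in s.
With the tool pointing down it reaches from about 0.425 to 0.925 m from the base axis. Payload 6.8 kg.
Tool frame: the origin (TCP) lies at the very end of the fingers, on their centre line; the grasp point (between the pads) lies 19 mm behind it; z points along the fingers, y is the line along which they close (so a half turn about z gives the same grasp; the last joint's range is limited). The gripper opens to 85 mm and grips with 20 to 120 N. Pads are 22 mm wide; open, the fingers measure 114 mm over their backs; the gripper's body (76 mm by 85 mm) begins 54 mm behind the grasp point. The pads swing forward as they close: fully open they stand 13 mm farther back than shut.
Start: joints at [-1.401, 0.477, 0.022, 1.555, -0.011, 1.109, -0.083], TCP at [0.185, 0.649, 0.231] pointing down, gripper open.
Joint ranges: [-2.96, 2.96], [-0.34, 2.1], [-1.41, 1.46], [0.24, 2.44], [-1.37, 4.51], [0.17, 1.92], [-2.96, 2.96]. Speed limits (rad/s): [2.39, 2.39, 3.14, 3.14, 3.14, 3.14, 3.14].

## Interface

Orientations are given as a rotation vector (axis times angle).
In Python, from bench import r gives the robot as it stands. The module is installed in compiled form; this text tells all that it offers.
- The arm moves only by the tool servo_tool, never from a script. Its argument "commands" is a list of rows, each a list of 7 numbers: the turn, a rotation vector about the world's x, y, z in degrees, then the shift along the world's x, y, z in mm, then the closure, from 0 (fully open) to 1 (shut). A call has 1 to 5 rows; each row is the pose to reach, as a shift and turn from the pose commanded when the call began; what a row does not reach only later rows make up. A row lasts 1/12 s, in which the tool goes at most 41.7 mm and 7.16 degrees, less where a joint would pass 70% of its speed; a pose out of reach is approached as far as the arm can. A call with a gripper value outside its range is refused whole. The fingers move at their own pace and stop on an object; "force" is the grip in N (left out, the last holds). Time passes only in rows, so rows that repeat a pose let the fingers close. It gives the time, the measured TCP pose, the force, the opening and the grip force at its end, in the units of the state.
- r.get_obs(): the state, without advancing time (a new reading comes with each control period).
- r.grab_frame(name): name is "scene" or "top" or "wrist"; returns (picture, depth): 400x640x3 uint8, blue, green, red; 400x640 float32, m along the optical axis (not along the pixel's ray), 0 where there is no reading.
- r.camera_info(name): a dict with "vertical_fov" (degrees; the focal length in pixels is half the picture's height over the tangent of half this angle, whatever the lens; pixels are square), "cx", "cy" (the principal point, pixels), "D" ([k1, k2, p1, p2, k3] as OpenCV has them; the pictures are not rectified), "cam_to_world" (4x4, takes a point from camera to world coordinates); the wrist camera has in their place "T_tool_cam" (4x4, takes a point from camera to tool coordinates, whose origin is the TCP and whose axes are the flange's). Camera axes: x right, y up, looking along -z (the intrinsics and any distortion apply to the point x, -y, -z); pixel columns grow to the right and rows downward; lengths in m; the calibration is good to about 2 mm. A picture is of the moment at which its call begins: read the wrist's pose just before it. camera_info takes no time and is no camera call.
- r.hand_in(): hands the job in; it is judged then, once.
The state is a dict: "clock": time; "joints": joint angles; "qvel": joint speeds; "tau": joint torques, N m; "tcp_pos": TCP position; "orientation": TCP orientation; "contact_force": force on the tool from outside, world axes, zero at the start; "moment": the same for the moment, N m; "grip_width": finger opening in m; "gripper_force": force on a finger pad.
Only numpy, scipy, OpenCV 4.12 (cv2) and the standard library are available. Lean on these libraries where they do the work, as an engineer would, in place of code of your own. Each camera call takes 0.05 s, during which the arm holds its last target. There are 200 camera calls.

## Task

Take the brown side plate out of the drying rack and lay it flat in the middle of the white dinner plate on the warmer, then lay the blue saucer flat in the middle of the side plate. Ease each one down gently until it lies flat, never letting it drop or slap down, and nudge it where needed until the stack is neatly centred, without shoving the dinner plate about. Then switch the warmer on with the red key and after that press the orange key for high heat; leave the white key, the rack's wooden board and everything else alone.

Things in the scene. Friction and masses are not known exactly. Their poses are not given: they have to be found in the camera images.
- side_plate: brown flat stoneware side plate: plain disc 130 mm across, 10 mm thick, faces alike, 0.29 kg; too wide to grasp across, so pinch its rim. Starts on edge in the wire rack, top edge 142 mm above the worktop. Origin at the disc's centre; its own x axis is the disc's axis (level and along the rack's x at the start, vertical when it lies flat, either way up).
- saucer: blue flat stoneware saucer: plain disc 100 mm across, 10 mm thick, faces alike, 0.17 kg; also pinched by its rim. Starts on edge in the rack, top edge 110 mm above the worktop. Origin at the disc's centre; its own x axis is the disc's axis.
- board: small wooden board 10 x 110 x 125 mm standing in the same rack; stays there. Origin at its centre, x across its thickness, z up. It, the side plate and the saucer stand in three slots 80 mm apart along the rack's x axis, in any order.
- rack: fixed steel wire plate rack, 310 mm long (x) by 125 mm wide (y) on a thin white tray; hoops every 20 mm along x, 61 mm high, leave slots 15 mm clear; the plates stand loosely on two lengthwise rails and lift straight up. Origin under its centre, on the worktop.
- warmer: fixed electric plate warmer, 335 mm (x, front to back) by 360 mm (y), black glass top 37 mm above the worktop, a key strip along its robot-side edge; z up, its -x side faces the robot. Origin under its centre, on the worktop.
- dinner_plate: loose white flat dinner plate, 240 mm in diameter, 10 mm thick, 0.75 kg, lying on the warmer's glass. Origin at the centre of its underside, z up.
- dinner_top (a point): centre of the dinner plate's flat upper face, 47 mm above the worktop; the flat reaches to its rim, with no raised edge.
- power_key_top (a point): middle of the top of the red power key, a round spring key 22 mm across; moves with the key. The three keys stand 60 mm apart in a row along the warmer's y axis: red, white, orange from +y to -y.
- power_key (a joint): travel of the red key, 0 released to 0.005 m fully down; springs back; fully down takes 4 N.
- low_key_top (a point): middle of the top of the white low-heat key, between the other two; not to be pressed.
- low_key (a joint): travel of the white key, 0 to 0.005 m.
- high_key_top (a point): middle of the top of the orange high-heat key, like the red one; moves with the key.
- high_key (a joint): travel of the orange key, 0 to 0.005 m; fully down takes 4 N.
- mug: white mug 80 mm wide, 95 mm high, on the worktop; leave alone. Origin under its centre.
- soap: green washing-up bottle 60 mm wide, 210 mm high; leave alone. Origin under its centre.
- tea_jar: amber glass jar 84 mm wide, 130 mm high; leave alone. Origin under its centre.
- bowl: blue bowl 130 mm wide, 60 mm high; leave alone. Origin under its centre.
- tin: flat food tin 84 mm wide, 45 mm high, red label; leave alone. Origin under its centre.
- spoon: wooden-handled spoon lying along x on the worktop near the washing-up bowl; leave alone. Origin under its middle.
Mind the look-alikes: they are no part of the job. What is shaped like the side_plate but turquoise or yellow is not meant.

How it is judged:
By the outcome, as a careful person would: the job done as asked, in the order asked, and still so for the second after the job is handed in, with the robot touching nothing.
It also fails if it takes over 72 s, if anything falls off the work surface, if the arm or the gripper's body presses on something with over 40 N, if the wrist force passes 120 N, or if a joint passes its speed limit or range.

## Working session

There is one attempt and no reset: what is moved stays moved. The work goes in short steps, Python scripts to look and compute and a tool call to move; the robot and the scene stay as the last step left them, time stands still between calls to the robot, and variables do not carry over. Pictures are saved under pics/ and viewed, at most 11 in all, crops included, and the job is handed in when it is done.

Besides the shell and the picture viewer there is one more tool, called after "Emit:" by a JSON object that holds its "op" and its "data", one argument or row to a line. servo_tool: Moves the arm, as the interface text tells. Its arguments: {"type":"object","properties":{"commands":{"type":"array"},"force":{"type":"number"}},"required":["commands"]}

```bash
mkdir -p pics
cat > h.py <<'E'
import numpy as np, cv2
from scipy.spatial.transform import Rotation as R
from bench import r
def cam(name,obs=None):
    c=r.camera_info(name); f=200/np.tan(np.radians(c["vertical_fov"])/2)
    K=np.array([[f,0,c["cx"]],[0,f,c["cy"]],[0,0,1.]])
    if name=="wrist":
        T=np.eye(4);T[:3,:3]=R.from_rotvec(obs["orientation"]).as_matrix();T[:3,3]=obs["tcp_pos"]
        T=T@np.array(c["T_tool_cam"])
    else: T=np.array(c["cam_to_world"])
    return K,np.array(c["D"],float),T
def grab(name,fn):
    o=r.get_obs(); p,d=r.grab_frame(name); cv2.imwrite(f"pics/{fn}.png",p)
    K,D,T=cam(name,o); np.savez(f"pics/{fn}.npz",p=p,d=d,K=K,D=D,T=T); return p,d
class F:
    def __init__(s,fn):
        z=np.load(f"pics/{fn}.npz"); s.p,s.d,s.K,s.D,s.T=[z[k] for k in("p","d","K","D","T")]
    def pts(s,uv,depth=None,z=None):
        uv=np.atleast_2d(np.array(uv,float)); n=cv2.undistortPoints(uv[:,None],s.K,s.D)[:,0]
        ray=np.c_[n[:,0],-n[:,1],-np.ones(len(n))]
        if z is not None:
            w=ray@s.T[:3,:3].T; return s.T[:3,3]+w*((z-s.T[2,3])/w[:,2])[:,None]
        if depth is None: depth=s.d[uv[:,1].astype(int),uv[:,0].astype(int)]
        return (ray*depth[:,None])@s.T[:3,:3].T+s.T[:3,3]
    def cloud(s):
        v,u=np.mgrid[0:400,0:640]; P=s.pts(np.c_[u.ravel(),v.ravel()]).reshape(400,640,3); P[s.d==0]=np.nan; return P
E
python3 - <<'E'
from h import *
grab("scene","s0");grab("top","t0")
o=r.get_obs();print(o)
for n in("scene","top"):print(cam(n))
print(r.camera_info("wrist"))
E
```

```text
{'clock': 0.1, 'joints': array([-1.40112214,  0.47773702,  0.02235863,  1.55632455, -0.01150673,
        1.10929437, -0.08313765]), 'qvel': array([ 1.83654669e-03, -2.13936218e-03, -8.71258748e-05, -1.16317979e-05,
       -1.50256146e-03, -2.20391046e-03,  6.21078068e-04]), 'tau': array([ 4.41638811e-03, -5.97763002e+01,  1.61371440e+00, -2.81954527e+01,
        1.28452064e-02,  4.99392656e-03, -7.03993408e-06]), 'tcp_pos': array([0.18497034, 0.64862189, 0.23042195]), 'orientation': array([-4.34964100e-01, -3.11122729e+00,  2.56258954e-03]), 'contact_force': array([-0.45314175,  0.23864166, -0.77751817]), 'moment': array([ 0.02443041, -0.06375132, -0.03141002]), 'gripper_force': 0.0, 'grip_width': 0.08525167100874603}
(array([[406.56917438,   0.        , 318.51244521],
       [  0.        , 406.56917438, 202.07865251],
       [  0.        ,   0.        ,   1.        ]]), array([-0.09357457,  0.        ,  0.        ,  0.        ,  0.        ]), array([[-0.14693397, -0.82935306,  0.53905836,  1.14800951],
       [ 0.9890639 , -0.11615286,  0.09089065,  0.14151825],
       [-0.01276727,
[... 395 characters left out ...]
  [-0.99792734, -0.06175231,  0.01810172,  0.05362269],
       [ 0.0038289 ,  0.22381984,  0.97462301,  1.26083593],
       [ 0.        ,  0.        ,  0.        ,  1.        ]]))
{'vertical_fov': 60.41329754096415, 'cx': 319.330538118085, 'cy': 201.44525573872892, 'D': array([-0.03993877,  0.        ,  0.        ,  0.        ,  0.        ]), 'T_tool_cam': array([[-1.94449844e-03,  9.65970767e-01,  2.58643956e-01,
         6.51501331e-02],
       [ 9.99997701e-01,  2.11216619e-03, -3.70381096e-04,
         3.40061901e-04],
       [-9.04076330e-04,  2.58642641e-01, -9.65972653e-01,
        -1.43076197e-01],
       [ 0.00000000e+00,  0.00000000e+00,  0.00000000e+00,
         1.00000000e+00]])}
```

View pics/s0.png

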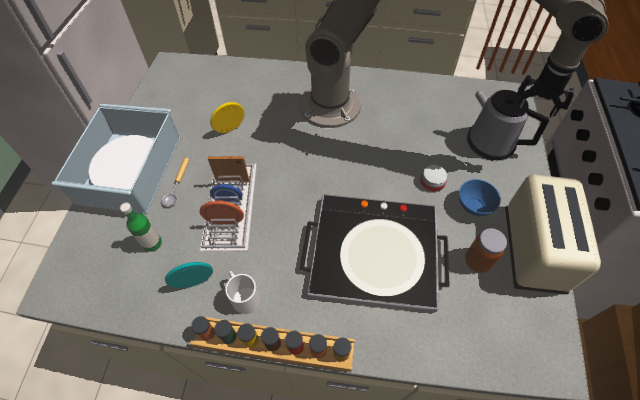

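View pics/t0.png

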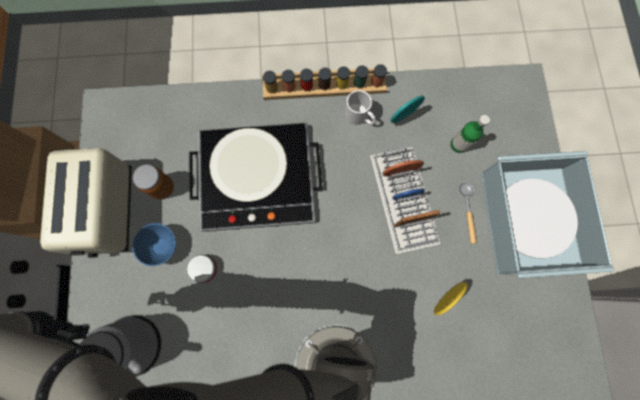

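The top view shows the brown side plate at (403,167), the blue saucer at (408,193) and the board at (417,217). The dinner plate is at (248,165), and the red, white and orange keys are at (232,219), (251,217) and (271,216).

```bash
python3 - <<'E'
from h import *
np.set_printoptions(precision=4,suppress=True)
f=F("t0");g=F("s0")
print("keys top",f.pts([[232,219],[251.5,217.5],[271,216]],z=.043))
print(f.pts([[232,219],[251.5,217.5],[271,216]]))
print("keys scene",g.pts([[364,204],[384,206],[403,208.5]],z=.043))
def fitc(F_,box,name):
    p=F_.p.astype(int);m=np.zeros((400,640),np.uint8);x0,y0,x1,y1=box
    q=p[y0:y1,x0:x1];m[y0:y1,x0:x1]=((q.min(2)>150))*255
    c=max(cv2.findContours(m,0,cv2.CHAIN_APPROX_NONE)[0],key=cv2.contourArea)[:,0]
    w=F_.pts(c,z=.047)[:,:2]
    A=np.c_[2*w,np.ones(len(w))];s=np.linalg.lstsq(A,(w**2).sum(1),rcond=None)[0]
    print(name,s[:2],np.sqrt(s[2]+s[:2]@s[:2]))
fitc(f,(203,125,300,208),"dinner top");fitc(g,(335,215,430,300),"dinner scene")
# discs
import colorsys
for F_,n in((f,"top"),(g,"scene")):
    P=F_.cloud();h=cv2.cvtColor(F_.p,cv2.COLOR_BGR2HSV)
    for nm,lo,hi in(("brown",(3,120,60),(14,255,255)),("blue",(105,100,40),(125,255,255)),("board",(8,90,40),(20,255,200))):
        m=cv2.inRange(h,lo,hi)>0
        inb=(P[...,0]>.25)&(P[...,0]<.8)&(P[...,1]<-.1)&(P[...,1]>-.42)&(P[...,2]>.02)&(P[...,2]<.2)
        q=P[m&inb]
        if len(q)<10: print(n,nm,len(q));continue
        print(n,nm,len(q),np.median(q,0),q.min(0),q.max(0))
E
python3 - <<'E'
import cv2
a=cv2.imread('pics/t0.png')[140:260,360:450];b=cv2.imread('pics/s0.png')[145:255,190:265]
a=cv2.resize(a,(400,533),interpolation=2);b=cv2.resize(b,(363,533),interpolation=2)
cv2.imwrite('pics/c0.png',cv2.hconcat([a,b]))
E
```

```text
keys top [[0.4547 0.2864 0.043 ]
 [0.4556 0.2264 0.043 ]
 [0.4564 0.1663 0.043 ]]
[[0.4545 0.2862 0.0443]
 [0.455  0.226  0.0462]
 [0.4559 0.166  0.0462]]
keys scene [[0.4595 0.167  0.043 ]
 [0.4583 0.2285 0.043 ]
 [0.4593 0.2867 0.043 ]]
dinner top [0.6285 0.233 ] 0.118669103364814
dinner scene [0.6275 0.2329] 0.11858089121353736
top brown 418 [ 0.5638 -0.247   0.1259] [ 0.4013 -0.3165  0.0516] [ 0.5786 -0.1861  0.1486]
top blue 105 [ 0.4892 -0.25    0.0985] [ 0.4823 -0.2985  0.0675] [ 0.4965 -0.2129  0.1145]
top board 466 [ 0.5614 -0.2476  0.1269] [ 0.4009 -0.3165  0.0378] [ 0.5808 -0.1841  0.1486]
scene brown 920 [ 0.5748 -0.2447  0.1023] [ 0.4018 -0.3192  0.0222] [ 0.5881 -0.1834  0.1474]
scene blue 104 [ 0.4947 -0.2433  0.0997] [ 0.4604 -0.299   0.0309] [ 0.5052 -0.2093  0.1139]
scene board 939 [ 0.4209 -0.2588  0.1032] [ 0.3372 -0.3192  0.0201] [ 0.5881 -0.1829  0.1474]
```

View pics/c0.png

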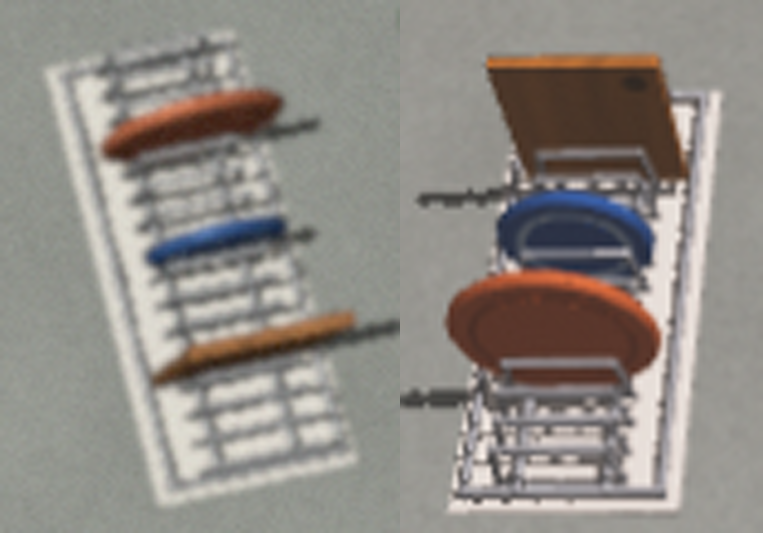

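The enlarged crop shows all three items standing parallel, with the rack turned by about 14°. Next I'll fit the disc planes.

Run:
```python
from h import *
np.set_printoptions(precision=4,suppress=True)
for n in("t0","s0"):
    F_=F(n);P=F_.cloud();h=cv2.cvtColor(F_.p,cv2.COLOR_BGR2HSV)
    for nm,lo,hi,xr,zz in(("brown",(3,120,60),(14,255,255),(.53,.62),.142),("blue",(105,90,40),(125,255,255),(.46,.53),.11),("board",(5,90,40),(20,255,255),(.36,.45),.14)):
        m=(cv2.inRange(h,lo,hi)>0)&(P[...,0]>xr[0])&(P[...,0]<xr[1])&(P[...,1]<-.1)&(P[...,1]>-.42)&(P[...,2]>.06)
        q=P[m]; t=q[q[:,2]>q[:,2].max()-.035]
        (vx,vy,x0,y0)=cv2.fitLine(t[:,:2].astype(np.float32),cv2.DIST_L1,0,.01,.01).ravel()
        a=np.degrees(np.arctan2(vy,vx))%180-90
        nn=np.array([np.cos(np.radians(a)),np.sin(np.radians(a))]);l=np.array([-nn[1],nn[0]])
        s=q[:,:2]@nn;y=q[:,:2]@l
        print(n,nm,len(t),"axis deg",a,"s pct",np.percentile(t[:,:2]@nn,[2,25,50,75,98]),"l range",y.min(),y.max(),"ztop",np.percentile(q[:,2],98), "mid xy",nn*np.median(t[:,:2]@nn)+l*(y.min()+y.max())/2)
    # tray white: outer
    m=(F_.p.min(2)>140)&(P[...,0]>.25)&(P[...,0]<.8)&(P[...,1]<-.12)&(P[...,1]>-.36)&(P[...,2]>-.02)&(P[...,2]<.08)
    c=P[m][:,:2].astype(np.float32);print(n,"tray",cv2.minAreaRect(c))
o=r.get_obs();print(R.from_rotvec(o["orientation"]).as_matrix())
f=F("t0");P=f.cloud();print("handle",P[150:185:8,312:324:3].reshape(-1,3))
```

```text
t0 brown 147 axis deg 8.339607 s pct [0.5249 0.526  0.5271 0.5296 0.5332] l range -0.3798350064645465 -0.2654795834962062 ztop 0.14356708775414673 mid xy [ 0.5684 -0.2428]
t0 blue 102 axis deg 7.6531906 s pct [0.449  0.4503 0.4514 0.4537 0.4568] l range -0.36182358856049995 -0.27569257460053276 ztop 0.11282532927730875 mid xy [ 0.4899 -0.2558]
t0 board 152 axis deg 8.73317 s pct [0.3635 0.3642 0.3666 0.3694 0.3724] l range -0.37692801309967977 -0.27094943104534663 ztop 0.14670502227028373 mid xy [ 0.4115 -0.2645]
t0 tray ((0.5248994827270508, -0.23993617296218872), (0.5497720837593079, 0.23995178937911987), 0.02121065743267536)
s0 brown 254 axis deg 8.949036 s pct [0.5253 0.5305 0.5327 0.5338 0.5363] l range -0.3957906048620596 -0.26942969320390125 ztop 0.14095086023912068 mid xy [ 0.5779 -0.2457]
s0 blue 125 axis deg 9.46067 s pct [0.4416 0.446  0.4487 0.4506 0.4535] l range -0.3818019567543207 -0.28711562204363894 ztop 0.1107537615753064 mid xy [ 0.4976 -0.2562]
s0 board 292 axis deg 7.9552383 s pct [0.3689 0.3759 0.3777 0.379  0.3812] l range -0.37505665696775303 -0.2675616897080095 ztop 0.14502779575001695 mid xy [ 0.4185 -0.2659]
s0 tray ((0.5249848365783691, -0.23996169865131378), (0.23992621898651123, 0.5499540567398071), 89.98780822753906)
[[-0.9617  0.2742 -0.0003]
 [ 0.2742  0.9617 -0.0016]
 [-0.0001 -0.0016 -1.    ]]
handle [[ 0.6781  0.0256 -0.0018]
 [ 0.678   0.0156 -0.0031]
 [ 0.6663  0.0069  0.0284]
 [ 0.6749 -0.004   0.0021]
 [ 0.6498  0.0274 -0.0002]
 [ 0.649   0.0175  0.0003]
 [ 0.6371  0.0089  0.0348]
 [ 0.6472 -0.0022  0.0018]
 [ 0.6229  0.0291 -0.0022]
 [ 0.6229  0.0192 -0.0044]
 [ 0.6118  0.0105  0.03  ]
 [ 0.6209 -0.0004 -0.0017]
 [ 0.5941  0.0309  0.0029]
 [ 0.5942  0.0211  0.0004]
 [ 0.5848  0.0124  0.0312]
 [ 0.593   0.0015  0.0003]
 [ 0.567   0.0327  0.0036]
 [ 0.5669  0.0229  0.0018]
 [ 0.559   0.014   0.0293]
 [ 0.5581  0.0046  0.0303]]
```

Emit:
{"op": "servo_tool", "data": {
  "commands": [
    [0,0,-6.5,22,-33,4,0],
    [0,0,-13,44,-66,8,0],
    [0,0,-19.5,66,-99,12,0],
    [0,0,-26,88,-132,16,0],
    [0,0,-32.5,110,-165,20,0]
  ],
  "force": 60
}}

```text
clock: 0.52
tcp_pos: [0.2958, 0.4822, 0.2511]
orientation: [-1.296, -2.862, 0.001]
contact_force: [0.5, 1.0, 0.6]
grip_width: 0.0851
gripper_force: 0.0
```

Emit:
{"op": "servo_tool", "data": {
  "commands": [
    [0,0,-6.5,22,-33,4,0],
    [0,0,-13,44,-66,8,0],
    [0,0,-19.5,66,-99,12,0],
    [0,0,-26,88,-132,16,0],
    [0,0,-33.1,110,-165,20,0]
  ]
}}

```text
clock: 0.93
tcp_pos: [0.4056, 0.3172, 0.2713]
orientation: [-2.057, -2.374, 0.0]
contact_force: [0.8, 1.4, 0.5]
grip_width: 0.0855
gripper_force: 0.0
```

Emit:
{"op": "servo_tool", "data": {
  "commands": [
    [0,0,0,12,-38,0,0],
    [0,0,0,24,-76,0,0],
    [0,0,0,36,-114,0,0],
    [0,0,0,48,-152,0,0],
    [0,0,0,60,-190,0,0]
  ]
}}

```text
clock: 1.35
tcp_pos: [0.465, 0.1271, 0.2712]
orientation: [-2.051, -2.38, -0.0]
contact_force: [0.6, 1.1, 0.5]
grip_width: 0.0856
gripper_force: 0.0
```

Emit:
{"op": "servo_tool", "data": {
  "commands": [
    [0,0,0,12,-38,0,0],
    [0,0,0,24,-76,0,0],
    [0,0,0,36,-114,0,0],
    [0,0,0,48,-152,0,0],
    [0,0,0,60,-190,0,0]
  ]
}}

```text
clock: 1.77
tcp_pos: [0.5251, -0.0626, 0.2713]
orientation: [-2.05, -2.38, -0.0]
contact_force: [-0.4, 0.0, -0.2]
grip_width: 0.0854
gripper_force: 0.0
```

Emit:
{"op": "servo_tool", "data": {
  "commands": [
    [0,0,0,10,-36,0,0],
    [0,0,0,20,-73,0,0],
    [0,0,0,30,-110,0,0],
    [0,0,0,40,-147,0,0],
    [0,0,0,48,-182,0,0]
  ]
}}

```text
clock: 2.18
tcp_pos: [0.5733, -0.2447, 0.2708]
orientation: [-2.051, -2.38, 0.0]
contact_force: [0.6, 1.2, 0.5]
grip_width: 0.0856
gripper_force: 0.0
```

Run:
```python
from h import *
np.set_printoptions(precision=4,suppress=True)
grab("wrist","w0");f=F("w0");P=f.cloud();h=cv2.cvtColor(f.p,cv2.COLOR_BGR2HSV)
print(r.get_obs()["joints"])
for nm,lo,hi,xr in(("brown",(3,100,40),(14,255,255),(.53,.62)),("blue",(105,90,30),(125,255,255),(.46,.53))):
    m=(cv2.inRange(h,lo,hi)>0)&(P[...,0]>xr[0])&(P[...,0]<xr[1])&(P[...,1]<-.1)&(P[...,1]>-.42)&(P[...,2]>.05)
    q=P[m]
    if len(q)<20: print(nm,len(q));continue
    top=q[:,2].max();t=q[q[:,2]>top-.012]
    print(nm,len(q),top,"top strip",t.min(0),t.max(0),t.mean(0), cv2.fitLine(t[:,:2].astype(np.float32),1,0,.01,.01).ravel())
```

```text
[-0.1976  0.4244  0.7025  1.671  -0.2897  1.1514  0.72  ]
brown 1552 0.1434075348961243 top strip [ 0.564  -0.2827  0.1314] [ 0.5821 -0.2095  0.1434] [ 0.5728 -0.2446  0.1383] [ 0.127  -0.9919  0.5744 -0.2564]
blue 1834 0.1119482951659087 top strip [ 0.4854 -0.2878  0.1   ] [ 0.5019 -0.2278  0.1119] [ 0.4943 -0.256   0.1062] [ 0.158  -0.9874  0.4945 -0.2565]
```

View pics/w0.png

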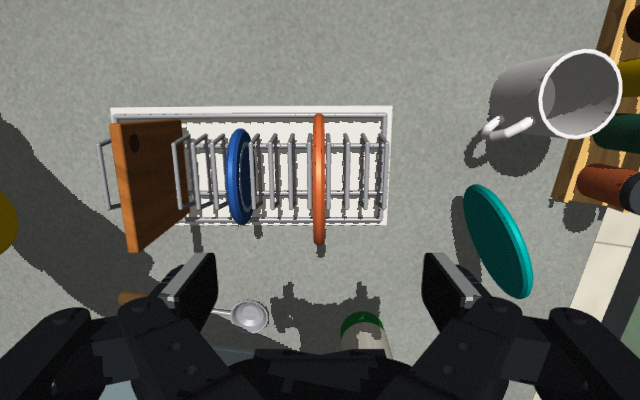

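The wrist view shows the brown plate at column 319, rows 115–243, centred between the fingers and aligned with them. The saucer is at (240,176) and the board is to the left. I'll descend and grip.

Emit:
{"op": "servo_tool", "data": {
  "commands": [
    [0,0,0,0,0,-40,0],
    [0,0,0,0,0,-80,0],
    [0,0,0,0,0,-115,0],
    [0,0,0,0,0,-135,0.3],
    [0,0,0,0,0,-147,0.5]
  ],
  "force": 80
}}

```text
clock: 2.65
tcp_pos: [0.5711, -0.2418, 0.1208]
orientation: [-2.048, -2.376, 0.003]
contact_force: [-0.0, 0.7, -0.4]
grip_width: 0.0637
gripper_force: 0.0
```

Emit:
{"op": "servo_tool", "data": {
  "commands": [
    [0,0,0,0,0,0,0.7],
    [0,0,0,0,0,0,0.85],
    [0,0,0,0,0,0,1],
    [0,0,0,0,0,0,1],
    [0,0,0,0,0,0,1]
  ]
}}

```text
clock: 3.07
tcp_pos: [0.5742, -0.2435, 0.1263]
orientation: [2.049, 2.378, 0.002]
contact_force: [-1.2, 0.5, 4.8]
grip_width: 0.0081
gripper_force: 79.4
```

Emit:
{"op": "servo_tool", "data": {
  "commands": [
    [0,0,0,0,0,0,1],
    [0,0,0,0,0,10,1],
    [0,0,0,0,0,20,1],
    [0,0,0,0,0,35,1],
    [0,0,0,0,0,50,1]
  ]
}}

```text
clock: 3.48
tcp_pos: [0.5728, -0.2426, 0.1754]
orientation: [-2.051, -2.379, 0.0]
contact_force: [0.4, -0.3, -3.1]
grip_width: 0.008
gripper_force: 78.4
```

```bash
cat >> h.py <<'E'
C=np.array([.628,.233]); d=np.array([1,1])/2**.5
def tcp(phi,low,gap,rad=.065,ahead=.047,zt=.047):
    """TCP for a disc pitched phi deg, its low edge at distance low from C along d, gap above zt"""
    c,s=np.cos(np.radians(phi)),np.sin(np.radians(phi))
    tz=np.r_[d*c,-s]; up=np.r_[d*s,c]
    low_pt=np.r_[C+d*low,zt+gap]
    return low_pt+.005*up-(rad+ahead)*tz
E
python3 - <<'E'
from h import *
np.set_printoptions(precision=1,suppress=True)
o=r.get_obs();p=o["tcp_pos"]*1000;print(o["joints"])
prev=None
for phi in(90,55,48,41,34,27,20,14):
    t=tcp(phi,-.005,.008)*1000; print(phi,t,t-p if prev is None else t-prev); prev=t
print(R.from_rotvec(o["orientation"]).as_matrix())
E
```

```text
[-0.2  0.5  0.6  1.8 -0.4  1.   0.8]
90 [628. 233. 167.] [ 55.2 475.6  -8.4]
55 [581.9 186.9 149.6] [-46.1 -46.1 -17.4]
48 [574.1 179.1 141.6] [-7.8 -7.8 -8. ]
41 [567.  172.  132.3] [-7.1 -7.1 -9.3]
34 [560.8 165.8 121.8] [ -6.2  -6.2 -10.5]
27 [555.5 160.5 110.3] [ -5.3  -5.3 -11.5]
20 [551.3 156.3  98. ] [ -4.3  -4.3 -12.3]
14 [548.5 153.5  86.9] [ -2.8  -2.8 -11.1]
[[-0.1  1.  -0. ]
 [ 1.   0.1  0. ]
 [ 0.  -0.  -1. ]]
```

Emit:
{"op": "servo_tool", "data": {
  "commands": [
    [0,0,0,0,0,35,1],
    [0,0,0,0,0,70,1],
    [0,0,7,0,35,80,1],
    [0,0,14,0,70,80,1],
    [0,0,21,0,108,80,1]
  ]
}}

```text
clock: 3.9
tcp_pos: [0.5732, -0.1352, 0.2566]
orientation: [1.578, 2.713, 0.002]
contact_force: [0.9, 0.6, -4.1]
grip_width: 0.0077
gripper_force: 78.6
```

Emit:
{"op": "servo_tool", "data": {
  "commands": [
    [0,0,5,-10,38,0,1],
    [0,0,10,-20,76,0,1],
    [0,0,15.5,-30,114,0,1],
    [0,0,15.5,-38,152,0,1],
    [0,0,15.5,-46,192,0,1]
  ]
}}

```text
clock: 4.32
tcp_pos: [0.5261, 0.0581, 0.2553]
orientation: [1.204, 2.901, 0.001]
contact_force: [1.0, 1.9, -3.2]
grip_width: 0.0077
gripper_force: 78.6
```

Emit:
{"op": "servo_tool", "data": {
  "commands": [
    [4.95,-4.95,0,11,26,0,1],
    [9.9,-9.9,0,22,52,-5,1],
    [14.85,-14.85,0,33,78,-15,1],
    [19.8,-19.8,0,44,104,-35,1],
    [24.75,-24.75,0,55,129,-65,1]
  ]
}}

```text
clock: 4.73
tcp_pos: [0.5737, 0.1753, 0.2107]
orientation: [1.079, 2.645, 0.732]
contact_force: [0.2, 2.5, -3.6]
grip_width: 0.0077
gripper_force: 78.8
```

Run:
```python
from h import *
np.set_printoptions(precision=3,suppress=True)
o=r.get_obs();print(o["joints"],o["tcp_pos"],R.from_rotvec(o["orientation"]).as_matrix())
```

```text
[-0.465  0.212  0.242  2.128 -0.801  0.47   1.222] [0.574 0.175 0.211] [[-0.716  0.603  0.351]
 [ 0.698  0.613  0.371]
 [ 0.008  0.511 -0.86 ]]
```

Emit:
{"op": "servo_tool", "data": {
  "commands": [
    [0,0,0,0,0,0,1]
  ]
}}

```text
clock: 4.82
tcp_pos: [0.5706, 0.176, 0.207]
orientation: [1.082, 2.655, 0.729]
contact_force: [-0.7, 0.6, -3.7]
grip_width: 0.008
gripper_force: 78.8
```

```bash
cat >> h.py <<'E'
def st():
    o=r.get_obs();M=R.from_rotvec(o["orientation"]).as_matrix()
    np.set_printoptions(precision=3,suppress=True)
    print("q",o["joints"],"tcp",o["tcp_pos"]*1000,"phi",np.degrees(np.arcsin(-M[2,2])),"yaw z",np.degrees(np.arctan2(M[1,2],M[0,2])),"xz",M[2,0],"F",o["contact_force"])
    return o
E
python3 -c "
from h import *;st()"
```

```text
q [-0.462  0.216  0.238  2.131 -0.802  0.474  1.222] tcp [570.634 175.96  206.999] phi 59.63312719507944 yaw z 47.36629337055277 xz 0.01500265592244146 F [-0.717  0.574 -3.708]
```

```bash
cat > kin.py <<'E'
import numpy as np, itertools
from scipy.optimize import least_squares
from scipy.spatial.transform import Rotation as R
def fk(q,p,s):
    d1,a,e,b,e2,f,L,o1,o7=p
    r=lambda ax,t:R.from_euler(ax,t)
    M=r('z',s[0]*q[0]+o1);x=np.array([0,0,d1])
    M=M*r('y',q[1])*r('z',s[1]*q[2]);x=x+M.apply([e,0,a])
    M=M*r('y',q[3]);x=x+M.apply([e2,0,0])
    M=M*r('z',s[2]*q[4]);x=x+M.apply([0,0,b])
    M=M*r('y',q[5]);x=x+M.apply([f,0,0])
    M=M*r('z',s[3]*q[6]+o7);x=x+M.apply([0,0,L])
    return x,M
E
python3 - <<'E'
from kin import *
from h import r
o=r.get_obs()
D=[([-1.40112214,0.47773702,0.02235863,1.55632455,-0.01150673,1.10929437,-0.08313765],[0.18497034,0.64862189,0.23042195],[-4.34964100e-01,-3.11122729,2.56e-3]),
([-0.1976,0.4244,0.7025,1.671,-0.2897,1.1514,0.72],[.5733,-.2447,.2708],[-2.051,-2.38,0]),
([-0.465,0.212,0.242,2.128,-0.801,0.47,1.222],[.5737,.1753,.2107],[1.079,2.645,.732]),
(o["joints"],o["tcp_pos"],o["orientation"])]
best=None
for s in itertools.product([1,-1],repeat=4):
  for o1 in(0,2.7,-1.5,1.5):
   for o7 in(0,1.57,3.14,-1.57):
    def res(p):
        out=[]
        for q,x,w in D:
            y,M=fk(q,p,s);out+=list((y-x)*5)+list((R.from_rotvec(w).inv()*M).as_rotvec())
        return np.array(out+list((np.array(p[[2,4,5]]))*1e-3))
    l=least_squares(res,[.36,.42,0,.4,0,0,.3,o1,o7],max_nfev=30)
    if best is None or l.cost<best[0]: best=(l.cost,s,l.x)
print(best); np.savez("kin.npz",p=best[2],s=best[1])
E
```

```text
(np.float64(0.002297487233407316), (-1, -1, -1, -1), array([ 0.17395028,  0.51198836,  0.08252052,  0.42188843, -0.0497826 ,
        0.03323253,  0.21658796, -0.08821861,  1.48715871]))
```

```bash
cat > feas.py <<'E'
from kin import *
import h
z=np.load("kin.npz");p,s=z["p"],z["s"]
lo=np.array([-2.96,-.34,-1.41,.24,-1.37,.17,-2.96])+.03;hi=np.array([2.96,2.1,1.46,2.44,4.51,1.92,2.96])-.03
def ik(x,M,q0):
    def res(q):
        y,N=fk(q,p,s);return np.r_[(y-x)*10,(M.inv()*N).as_rotvec()*3,(q-q0)*.003]
    l=least_squares(res,np.clip(q0,lo+.01,hi-.01),bounds=(lo,hi),max_nfev=60)
    y,N=fk(l.x,p,s);return l.x,np.linalg.norm(y-x)*1e3,np.degrees((M.inv()*N).magnitude())
def pose(phi,low,gap,ang,**k):
    h.d=np.array([np.cos(ang),np.sin(ang)]);x=h.tcp(phi,low,gap,**k)
    c,s_=np.cos(np.radians(phi)),np.sin(np.radians(phi))
    tz=np.r_[h.d*c,-s_];ty=np.r_[h.d*s_,c];return x,R.from_matrix(np.c_[np.cross(ty,tz),ty,tz])
E
python3 - <<'E'
from feas import *
np.set_printoptions(precision=2,suppress=True)
q00=h.r.get_obs()["joints"]
for a in(-30,0,30,45,60,75,90,120):
    q=q00;out=[]
    for phi in(60,50,40,30,20,14):
        x,M=pose(phi,-.005,.008,np.radians(a));q,e,w=ik(x,M,q);out.append("%d:%.0fmm/%.0fdeg"%(phi,e,w))
    print(a,out,q)
E
```

```text
-30 ['60:0mm/0deg', '50:0mm/0deg', '40:0mm/0deg', '30:0mm/0deg', '20:1mm/0deg', '14:1mm/1deg'] [-1.9   1.45  1.43  2.16 -0.3   0.2  -1.37]
0 ['60:0mm/0deg', '50:9mm/3deg', '40:30mm/11deg', '30:48mm/18deg', '20:61mm/24deg', '14:74mm/27deg'] [-1.88  1.29  1.43  2.25 -1.34  0.2  -0.02]
30 ['60:0mm/0deg', '50:15mm/6deg', '40:40mm/14deg', '30:64mm/23deg', '20:86mm/31deg', '14:95mm/34deg'] [ 1.01  1.02 -1.21  2.29 -1.34  0.2   2.44]
45 ['60:0mm/0deg', '50:5mm/2deg', '40:25mm/9deg', '30:42mm/15deg', '20:54mm/19deg', '14:58mm/21deg'] [ 1.03  1.24 -1.23  2.29 -1.34  0.2   2.71]
60 ['60:0mm/0deg', '50:0mm/0deg', '40:2mm/1deg', '30:12mm/4deg', '20:19mm/7deg', '14:20mm/7deg'] [ 1.01  1.29 -1.23  2.27 -1.34  0.2   2.81]
75 ['60:0mm/0deg', '50:0mm/0deg', '40:0mm/0deg', '30:0mm/0deg', '20:0mm/0deg', '14:0mm/0deg'] [ 0.69  0.92 -0.78  2.15 -1.34  0.75  2.72]
90 ['60:0mm/0deg', '50:0mm/0deg', '40:0mm/0deg', '30:0mm/0deg', '20:0mm/0deg', '14:0mm/0deg'] [ 0.22  0.81 -0.2   1.9  -1.25  1.29  2.58]
120 ['60:0mm/0deg', '50:0mm/0deg', '40:0mm/0deg', '30:0mm/0deg', '20:0mm/0deg', '14:0mm/0deg'] [ 0.09  1.02 -0.21  1.34 -0.86  1.68  2.33]
```

```bash
cat >> h.py <<'E'
ANG=105.;d=np.array([np.cos(np.radians(ANG)),np.sin(np.radians(ANG))])
def des(phi,ang=None):
    a=np.radians(ANG if ang is None else ang);dd=np.array([np.cos(a),np.sin(a)]);c,s=np.cos(np.radians(phi)),np.sin(np.radians(phi))
    tz=np.r_[dd*c,-s];ty=np.r_[dd*s,c];return R.from_matrix(np.c_[np.cross(ty,tz),ty,tz])
def delta(phi,pos,ang=None):
    """turn(deg) and shift(mm) from the measured pose"""
    o=r.get_obs();M=R.from_rotvec(o["orientation"])
    print("to phi",phi,"turn",np.round(np.degrees((des(phi,ang)*M.inv()).as_rotvec()),1),"shift",np.round((pos-o["tcp_pos"])*1000,1))
E
python3 - <<'E'
from h import *
for phi,g in((55,.04),(55,.008)): delta(phi,tcp(phi,-.005,g)); print(tcp(phi,-.005,g))
prev=None
for phi in(55,48,41,34,27,20,14):
    t=tcp(phi,-.005,.008)*1000
    if prev is not None: print(phi,np.round(t-prev,1))
    prev=t
E
```

```text
to phi 55 turn [ 4.5 -2.1 59. ] shift [ 74.2  -5.9 -25.4]
[0.64486072 0.17007495 0.18161291]
to phi 55 turn [ 4.5 -2.1 59. ] shift [ 74.2  -5.9 -57.4]
[0.64486072 0.17007495 0.14961291]
48 [  2.9 -10.7  -8. ]
41 [ 2.6 -9.7 -9.3]
34 [  2.3  -8.5 -10.5]
27 [  1.9  -7.2 -11.5]
20 [  1.6  -5.8 -12.3]
14 [  1.   -3.8 -11.1]
```

Emit:
{"op": "servo_tool", "data": {
  "commands": [
    [0.4,-0.2,5.9,7,0,0,1],
    [0.9,-0.4,11.8,15,0,0,1],
    [1.3,-0.6,17.7,22,-1,0,1],
    [1.8,-0.8,23.6,30,-2,0,1],
    [2.2,-1,29.5,37,-3,-5,1]
  ]
}}

```text
clock: 5.23
tcp_pos: [0.6124, 0.1691, 0.2072]
orientation: [0.378, 2.935, 0.862]
contact_force: [0.2, -0.0, -2.6]
grip_width: 0.0075
gripper_force: 78.8
```

Run:
```python
from h import *
st();delta(55,tcp(55,-.005,.04))
```

```text
q [-0.226  0.394  0.154  1.888 -0.837  0.857  1.79 ] tcp [612.368 169.114 207.249] phi 57.33520805329996 yaw z 76.56257812083426 xz 0.011718904721844788 F [ 0.153 -0.05  -2.593]
to phi 55 turn [ 2.4 -0.7 29.5] shift [ 32.5   1.  -25.6]
```

Emit:
{"op": "servo_tool", "data": {
  "commands": [
    [0.5,-0.1,5.9,6,0,-5,1],
    [1,-0.3,11.8,13,0,-10,1],
    [1.4,-0.4,17.7,19,0,-15,1],
    [1.9,-0.6,23.6,26,1,-20,1],
    [2.4,-0.7,29.5,32.5,1,-25.6,1]
  ]
}}

```text
clock: 5.65
tcp_pos: [0.6444, 0.1693, 0.18]
orientation: [0.38, -2.897, -0.906]
contact_force: [1.1, 0.6, -2.5]
grip_width: 0.0075
gripper_force: 78.8
```

Run:
```python
from h import *
st()
for phi in(48,41,34,27,20): delta(phi,tcp(phi,-.005,.01))
```

```text
q [-0.133  0.614  0.086  1.6   -0.704  1.18   2.133] tcp [644.387 169.251 180.01 ] phi 55.20759158894191 yaw z 105.42845745980193 xz 0.004859263233947114 F [ 1.054  0.568 -2.495]
to phi 48 turn [ 7.   1.6 -0. ] shift [  3.3  -9.9 -36.4]
to phi 41 turn [13.8  3.4 -0.1] shift [  5.9 -19.6 -45.8]
to phi 34 turn [20.6  5.2 -0.1] shift [  8.2 -28.1 -56.2]
to phi 27 turn [27.3  7.  -0.1] shift [ 10.1 -35.3 -67.7]
to phi 20 turn [34.1  8.9 -0.1] shift [ 11.7 -41.1 -80. ]
```

Emit:
{"op": "servo_tool", "data": {
  "commands": [
    [7,1.6,0,3,-10,-18,1],
    [13.8,3.4,0,6,-20,-33,1],
    [20.6,5.2,0,8,-28,-49,1],
    [27.3,7,0,10,-35,-64,1],
    [34.1,8.9,0,11.7,-41,-80,1]
  ]
}}

```text
clock: 6.07
tcp_pos: [0.6559, 0.1269, 0.0987]
orientation: [0.316, -2.433, -1.709]
contact_force: [-0.5, -0.2, -3.9]
grip_width: 0.0077
gripper_force: 79.2
```

Run:
```python
from h import *
st();grab("scene","s1")
for phi,g in((14,.008),(14,.002),(14,0)): delta(phi,tcp(phi,-.005,g))
p=cv2.imread("pics/s1.png")[150:320,260:480];cv2.imwrite("pics/c1.png",cv2.resize(p,(770,595),interpolation=2))
```

```text
q [ 0.205  1.005 -0.096  1.457 -0.985  1.494  2.489] tcp [655.886 126.896  98.656] phi 19.808643298669992 yaw z 104.99584805435623 xz 0.003116278884021842 F [-0.532 -0.227 -3.924]
to phi 14 turn [ 5.3 -0.   0.4] shift [5.1 0.6 2.6]
to phi 14 turn [ 5.3 -0.   0.4] shift [ 5.1  0.6 -3.4]
to phi 14 turn [ 5.3 -0.   0.4] shift [ 5.1  0.6 -5.4]
```

View pics/c1.png

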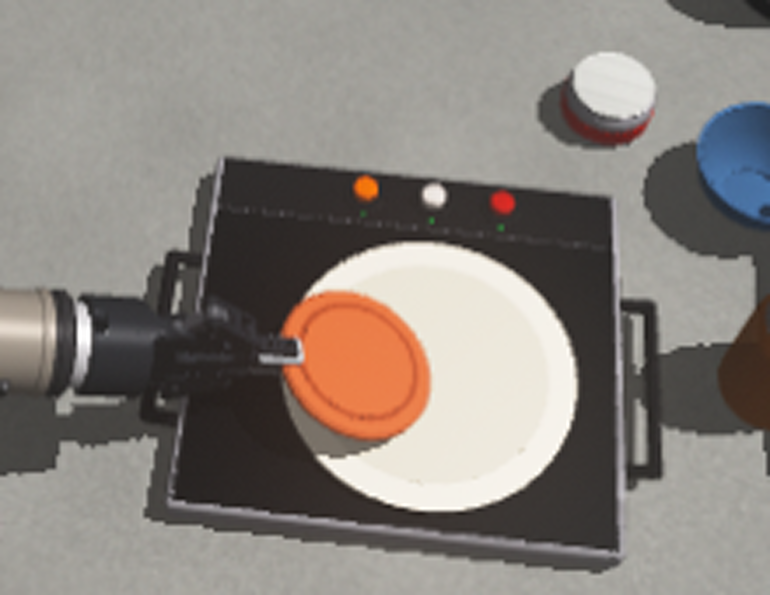

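Run:
```python
from h import *
st()
for phi,g in((20,.008),(14,.008),(14,.002),(14,0)): delta(phi,tcp(phi,-.005,g))
```

```text
q [ 0.21   1.029 -0.094  1.457 -0.987  1.496  2.492] tcp [652.008 123.733  84.396] phi 19.078654558083073 yaw z 105.05083049328985 xz 0.023503825150124488 F [ -0.895  -3.17  -14.142]
to phi 20 turn [-0.5 -1.5  0.4] shift [ 4.1  4.4 13.6]
to phi 14 turn [ 5.3 -0.   0.4] shift [5.1 0.6 2.6]
to phi 14 turn [ 5.3 -0.   0.4] shift [ 5.1  0.6 -3.4]
to phi 14 turn [ 5.3 -0.   0.4] shift [ 5.1  0.6 -5.4]
```

Emit:
{"op": "servo_tool", "data": {
  "commands": [
    [0,0,0,0,0,0,1],
    [0,0,0,0,0,0,1]
  ]
}}

```text
clock: 6.28
tcp_pos: [0.655, 0.1295, 0.0972]
orientation: [0.314, -2.432, -1.707]
contact_force: [0.3, 0.5, -2.1]
grip_width: 0.0076
gripper_force: 80.1
```

Run:
```python
from h import *
st()
for phi,g in((20,.008),(14,.008),(14,.002),(14,0)): delta(phi,tcp(phi,-.005,g))
```

```text
q [ 0.202  1.005 -0.097  1.46  -0.986  1.49   2.489] tcp [654.956 129.506  97.151] phi 19.834189048107984 yaw z 105.05222020299415 xz 0.00556068991760289 F [ 0.35   0.543 -2.144]
to phi 20 turn [-0.1 -0.4  0.1] shift [ 1.1 -1.3  0.9]
to phi 14 turn [5.7 1.2 0. ] shift [  2.2  -5.1 -10.2]
to phi 14 turn [5.7 1.2 0. ] shift [  2.2  -5.1 -16.2]
to phi 14 turn [5.7 1.2 0. ] shift [  2.2  -5.1 -18.2]
```

Emit:
{"op": "servo_tool", "data": {
  "commands": [
    [1.5,0.3,0,0.5,-1.5,-4,1],
    [3,0.6,0,1,-3,-8,1],
    [4.5,0.9,0,1.7,-4.2,-11,1],
    [5.2,1.1,0,2,-4.8,-12.5,1],
    [5.7,1.2,0,2.2,-5.1,-13.5,1]
  ]
}}

```text
clock: 6.7
tcp_pos: [0.6574, 0.1262, 0.086]
orientation: [0.309, -2.335, -1.836]
contact_force: [0.6, 0.0, -3.8]
grip_width: 0.0077
gripper_force: 80.1
```

Emit:
{"op": "servo_tool", "data": {
  "commands": [
    [0,0,0,0,0,-0.7,1],
    [0,0,0,0,0,-1.3,1],
    [0,0,0,0,0,-1.8,1],
    [0,0,0,0,0,-2.3,1],
    [0,0,0,0,0,-2.8,1]
  ]
}}

```text
clock: 7.12
tcp_pos: [0.6577, 0.1267, 0.0837]
orientation: [0.31, -2.336, -1.836]
contact_force: [0.1, 1.0, -1.8]
grip_width: 0.0077
gripper_force: 80.1
```

Emit:
{"op": "servo_tool", "data": {
  "commands": [
    [0,0,0,0,0,-0.4,1],
    [0,0,0,0,0,-0.8,1],
    [0,0,0,0,0,-1.2,1],
    [0,0,0,0,0,-1.6,1],
    [0,0,0,0,0,-2,1]
  ]
}}

```text
clock: 7.53
tcp_pos: [0.6576, 0.1266, 0.0813]
orientation: [0.309, -2.336, -1.836]
contact_force: [0.4, -0.9, -3.2]
grip_width: 0.0077
gripper_force: 80.1
```

Run:
```python
from h import *
st()
for phi,g in((14,.002),(14,0)): delta(phi,tcp(phi,-.005,g))
```

```text
q [ 0.237  1.087 -0.128  1.419 -1.015  1.546  2.53 ] tcp [657.61  126.592  81.267] phi 13.699753674683489 yaw z 104.71855366273935 xz -0.006210676472015383 F [ 0.399 -0.884 -3.161]
to phi 14 turn [-0.4  0.3  0.2] shift [-0.5 -2.2 -0.3]
to phi 14 turn [-0.4  0.3  0.2] shift [-0.5 -2.2 -2.3]
```

Emit:
{"op": "servo_tool", "data": {
  "commands": [
    [0,0,0,0,-1,-0.5,1],
    [0,0,0,0,-2,-1,1],
    [0,0,0,0,-3,-1.5,1],
    [0,0,0,0,-3,-2,1],
    [0,0,0,0,-3,-2.5,1]
  ]
}}

```text
clock: 7.95
tcp_pos: [0.6577, 0.1234, 0.0787]
orientation: [0.309, -2.336, -1.836]
contact_force: [-0.3, -0.5, -2.9]
grip_width: 0.0076
gripper_force: 80.1
```

Emit:
{"op": "servo_tool", "data": {
  "commands": [
    [0,0,0,0,0,-0.4,1],
    [0,0,0,0,0,-0.8,1],
    [0,0,0,0,0,-1.2,1],
    [0,0,0,0,0,-1.6,1],
    [0,0,0,0,0,-2,1]
  ]
}}

```text
clock: 8.37
tcp_pos: [0.6578, 0.1236, 0.0773]
orientation: [0.31, -2.335, -1.837]
contact_force: [0.5, -2.1, 0.3]
grip_width: 0.0077
gripper_force: 80.5
```

Run:
```python
from h import *
st();
delta(14,tcp(14,-.005,0))
```

```text
q [ 0.24   1.094 -0.126  1.414 -1.012  1.548  2.534] tcp [657.756 123.557  77.284] phi 13.65849873409288 yaw z 104.70959769907769 xz -0.006719338314436843 F [ 0.54  -2.072  0.287]
to phi 14 turn [-0.4  0.3  0.2] shift [-0.6  0.8  1.7]
```

Emit:
{"op": "servo_tool", "data": {
  "commands": [
    [0,0,0,0,0,0,0.88],
    [0,0,0,0,0,0.9,0.86],
    [0,0,0,0,0,1.8,0.84],
    [0,0,0,0,0,2.6,0.82],
    [0,0,0,0,0,3.5,0.8]
  ],
  "force": 20
}}

```text
clock: 8.78
tcp_pos: [0.6575, 0.1239, 0.0805]
orientation: [0.31, -2.335, -1.836]
contact_force: [0.4, -0.3, -2.3]
grip_width: 0.017
gripper_force: 0.7
```

Run:
```python
from h import *
o=st();print(o["grip_width"]);grab("scene","s2");grab("wrist","w2")
a=cv2.imread("pics/s2.png")[210:300,320:430];b=cv2.imread("pics/w2.png")
cv2.imwrite("pics/c2.png",cv2.hconcat([cv2.resize(a,(400,327),interpolation=2),cv2.resize(b,(400,250))[:,:] if 0 else cv2.copyMakeBorder(cv2.resize(b,(400,250)),0,77,0,0,0)]))
```

```text
q [ 0.24   1.089 -0.127  1.416 -1.012  1.549  2.531] tcp [657.5   123.927  80.473] phi 13.678758694356212 yaw z 104.74182673345916 xz -0.006213764641835207 F [ 0.359 -0.277 -2.334]
0.017032193184257558
```

View pics/c2.png

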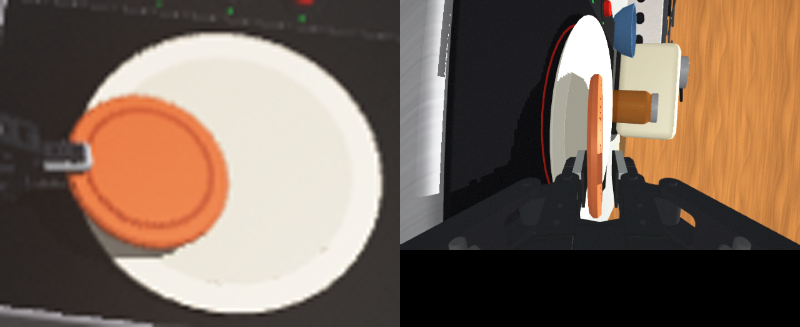

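Emit:
{"op": "servo_tool", "data": {
  "commands": [
    [0,0,0,0,0.4,1.7,0.76],
    [0,0,0,0,0.8,3.4,0.72],
    [0,0,0,0,1.2,5.1,0.68],
    [0,0,0,0,1.6,6.8,0.64],
    [0,0,0,0,2,8.5,0.6]
  ]
}}

```text
clock: 9.3
tcp_pos: [0.6576, 0.1257, 0.0891]
orientation: [0.31, -2.336, -1.836]
contact_force: [-0.9, 1.3, -1.1]
grip_width: 0.0338
gripper_force: 0.7
```

Emit:
{"op": "servo_tool", "data": {
  "commands": [
    [0,0,0,0,0.4,1.7,0.56],
    [0,0,0,0,0.8,3.4,0.52],
    [0,0,0,0,0.8,3.4,0.52]
  ]
}}

```text
clock: 9.55
tcp_pos: [0.6578, 0.1265, 0.0927]
orientation: [0.31, -2.336, -1.837]
contact_force: [-0.2, 1.1, -1.5]
grip_width: 0.0409
gripper_force: 0.7
```

Run:
```python
from h import *
o=st();print(o["grip_width"]);grab("scene","s3");grab("wrist","w3")
f=F("s3");P=f.cloud();h=cv2.cvtColor(f.p,cv2.COLOR_BGR2HSV)
m=(cv2.inRange(h,(3,120,60),(16,255,255))>0)&(P[...,0]>.52)&(P[...,0]<.76)&(P[...,1]>.05)&(P[...,1]<.4)&(P[...,2]>.04)
q=P[m];c=np.median(q,0);A=np.c_[q[:,:2]-c[:2],np.ones(len(q))]
for _ in range(3):
    k=np.linalg.lstsq(A,q[:,2],rcond=None)[0];ok=abs(A@k-q[:,2])<.006;A,q=A[ok],q[ok]
print("plane slope deg",np.degrees(np.arctan(np.hypot(*k[:2]))),"dir",np.degrees(np.arctan2(k[1],k[0])),"z",k[2],"extent",q.min(0),q.max(0),cv2.minEnclosingCircle(q[:,:2].astype(np.float32)))
```

```text
q [ 0.238  1.07  -0.129  1.424 -1.016  1.552  2.52 ] tcp [657.755 126.529  92.75 ] phi 13.697566541423752 yaw z 104.71828208359399 xz -0.006868157845577247 F [-0.235  1.052 -1.461]
0.04091047568933127
plane slope deg 12.620636736538405 dir -73.14621975622212 z 0.07282567242209002 extent [0.587 0.11  0.057] [0.714 0.231 0.09 ] ((0.6508063673973083, 0.16994231939315796), 0.06419442594051361)
```

```bash
cat >> h.py <<'E'
def rim(psi,far,rad=.065,zt=.047):
    """bottom corner of the near rim when the far edge rests at distance far from C"""
    a=np.radians(psi);return np.r_[C+d*(far-2*rad*np.cos(a)),zt+2*rad*np.sin(a)]
def place(phi,Q,y,z):
    """TCP putting tool point (0,y,z) on Q"""
    return Q-des(phi).apply([0,y,z])
E
python3 - <<'E'
from h import *
o=st();M=R.from_rotvec(o["orientation"])
far=((np.array([.6508,.17])-C)@d)+.065*np.cos(np.radians(12.6));print("far",far,"lateral",(np.array([.6508,.17])-C)@np.array([-d[1],d[0]]))
Q=rim(12.6,far);print("Q",Q,"tool",M.inv().apply(Q-o["tcp_pos"])*1000)
prev=o["tcp_pos"]
for phi,psi,z in((14,12.6,-.019),(14,12.6,-.012),(21,12.6,-.012),(28,12.6,-.012),(35,12.6,-.012),(42,12.6,-.012),(49,12.6,-.012),(49,9,-.011),(49,6,-.011),(49,3,-.011),(49,1.5,-.011),(56,1.5,-.01),(63,1.5,-.01),(70,1.5,-.01),(70,0,-.009)):
    t=place(phi,rim(psi,far),-.0205,z);print(phi,psi,z,"tcp",np.round(t*1000,1),"step",np.round((t-prev)*1000,1));prev=t
w=cv2.imread("pics/w3.png")[200:400,200:440];cv2.imwrite("pics/c3.png",cv2.resize(w,(720,600),interpolation=2))
E
```

```text
q [ 0.238  1.07  -0.128  1.424 -1.016  1.551  2.52 ] tcp [657.647 126.376  92.303] phi 13.707024440701746 yaw z 104.71690309589853 xz -0.0064072780011625585 F [-0.292  0.867 -2.83 ]
far -0.003319811758530203 lateral -0.005717508997931986
Q [0.662 0.107 0.075] tool [  1.083 -21.083 -14.958]
14 12.6 -0.019 tcp [655.6 129.8  90.7] step [-2.   3.5 -1.7]
14 12.6 -0.012 tcp [657.4 123.3  92.3] step [ 1.8 -6.6  1.7]
21 12.6 -0.012 tcp [656.9 125.2  90.2] step [-0.5  1.9 -2.2]
28 12.6 -0.012 tcp [656.5 126.8  87.8] step [-0.4  1.6 -2.4]
35 12.6 -0.012 tcp [656.1 128.1  85.3] step [-0.4  1.3 -2.6]
42 12.6 -0.012 tcp [655.8 129.1  82.6] step [-0.3  1.  -2.7]
49 12.6 -0.012 tcp [655.7 129.8  79.8] step [-0.2  0.7 -2.8]
49 9 -0.011 tcp [656.2 127.7  72.5] step [ 0.6 -2.1 -7.3]
49 6 -0.011 tcp [656.4 126.8  65.7] step [ 0.2 -0.9 -6.7]
49 3 -0.011 tcp [656.6 126.3  59. ] step [ 0.1 -0.5 -6.8]
49 1.5 -0.011 tcp [656.6 126.2  55.6] step [ 0.  -0.1 -3.4]
56 1.5 -0.01 tcp [656.6 126.1  53.6] step [ 0.  -0.1 -2. ]
63 1.5 -0.01 tcp [656.6 126.3  50.8] step [-0.1  0.2 -2.8]
70 1.5 -0.01 tcp [656.6 126.2  48. ] step [ 0.  -0.1 -2.8]
70 0 -0.009 tcp [656.7 125.8  45.6] step [ 0.1 -0.4 -2.5]
```

View pics/c3.png

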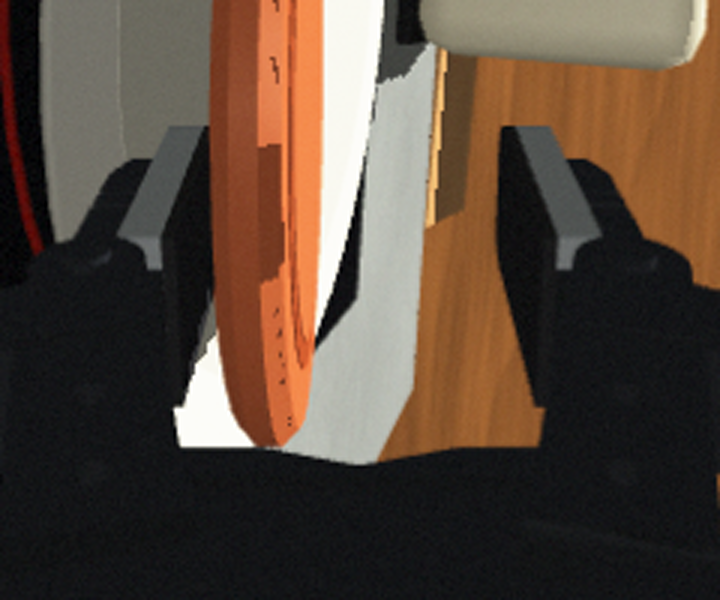

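Emit:
{"op": "servo_tool", "data": {
  "commands": [
    [-3.4,-0.9,0,-0.3,-0.6,-1.1,0.52],
    [-6.8,-1.8,0,-0.6,-0.9,-2.3,0.52],
    [-10.1,-2.7,0,-0.8,0,-3.4,0.52],
    [-13.5,-3.6,0,-1.1,0.6,-4.5,0.52],
    [-16.9,-4.5,0,-1.3,1.2,-5.7,0.52]
  ]
}}

```text
clock: 10.07
tcp_pos: [0.6565, 0.127, 0.0864]
orientation: [0.346, -2.616, -1.47]
contact_force: [0.1, 0.2, -0.9]
grip_width: 0.0408
gripper_force: 0.6
```

Emit:
{"op": "servo_tool", "data": {
  "commands": [
    [-3.4,-0.9,0,-0.2,0.6,-1.3,0.52],
    [-6.8,-1.8,0,-0.3,1.1,-2.6,0.52],
    [-10.1,-2.7,0,-0.5,1.6,-3.9,0.52],
    [-13.5,-3.6,0,-0.6,2,-5.3,0.52],
    [-16.9,-4.5,0,-0.6,2.4,-6.6,0.52]
  ]
}}

```text
clock: 10.48
tcp_pos: [0.6559, 0.1294, 0.0801]
orientation: [0.377, -2.839, -1.067]
contact_force: [1.2, 0.2, -1.5]
grip_width: 0.0407
gripper_force: 0.7
```

```bash
cat >> h.py <<'E'
def disc(fn,lo,hi,zmin=.04,box=(.5,.78,.03,.42)):
    f=F(fn);P=f.cloud();h=cv2.cvtColor(f.p,cv2.COLOR_BGR2HSV)
    m=(cv2.inRange(h,lo,hi)>0)&(P[...,0]>box[0])&(P[...,0]<box[1])&(P[...,1]>box[2])&(P[...,1]<box[3])&(P[...,2]>zmin)
    q=P[m];c=np.median(q,0);A=np.c_[q[:,:2]-c[:2],np.ones(len(q))]
    for _ in range(3):
        k=np.linalg.lstsq(A,q[:,2],rcond=None)[0];ok=abs(A@k-q[:,2])<.006;A,q=A[ok],q[ok]
    mc=cv2.minEnclosingCircle(q[:,:2].astype(np.float32));c=np.array(mc[0])
    print(fn,"slope",np.degrees(np.arctan(np.hypot(*k[:2]))),"dir",np.degrees(np.arctan2(k[1],k[0])),"z",k[2],"n",len(q),"circle",c,mc[1],"along d",(c-C)@d*1e3,"lat",(c-C)@np.array([-d[1],d[0]])*1e3)
BROWN=((3,120,60),(16,255,255));BLUE=((103,90,40),(125,255,255))
E
python3 - <<'E'
from h import *
o=st();grab("scene","s4");disc("s4",*BROWN)
for psi in(9,6,3,1):delta(49,place(49,rim(psi,-.0033),-.0205,-.012))
E
```

```text
q [-0.017  0.792  0.061  1.591 -0.812  1.159  2.358] tcp [655.896 129.41   80.085] phi 48.85038800296005 yaw z 104.55565899741825 xz -0.006533596801909944 F [ 1.195  0.213 -1.515]
s4 slope 12.42355081706494 dir -74.48076400065129 z 0.0720287223316164 n 1289 circle [0.651 0.17 ] 0.06447374820709229 along d -66.56756020815045 lat -5.709372295803724
to phi 49 turn [-0.2  0.5 -0.2] shift [ -0.1  -4.1 -10.2]
to phi 49 turn [-0.2  0.5 -0.2] shift [  0.1  -5.  -17. ]
to phi 49 turn [-0.2  0.5 -0.2] shift [  0.2  -5.5 -23.7]
to phi 49 turn [-0.2  0.5 -0.2] shift [  0.3  -5.7 -28.3]
```

Emit:
{"op": "servo_tool", "data": {
  "commands": [
    [0,0,0,0,-0.5,-2,0.52],
    [0,0,0,0,-1,-4.5,0.52],
    [0,0,0,0,-1.5,-7,0.52],
    [0,0,0,0,-2,-9.5,0.52],
    [0,0,0,0,-2.5,-12,0.52]
  ]
}}

```text
clock: 10.95
tcp_pos: [0.6555, 0.1264, 0.0667]
orientation: [0.374, -2.835, -1.071]
contact_force: [1.1, -0.7, -0.7]
grip_width: 0.0409
gripper_force: 0.6
```

Emit:
{"op": "servo_tool", "data": {
  "commands": [
    [0,0,0,0,-0.3,-2.5,0.52],
    [0,0,0,0,-0.6,-5,0.52],
    [0,0,0,0,-0.9,-7,0.52],
    [0,0,0,0,-1.2,-8.5,0.52],
    [0,0,0,0,-1.2,-9.5,0.52]
  ]
}}

```text
clock: 11.37
tcp_pos: [0.6557, 0.1262, 0.0582]
orientation: [0.377, -2.836, -1.071]
contact_force: [0.6, -0.4, -1.6]
grip_width: 0.041
gripper_force: 0.8
```

Run:
```python
from h import *
o=st();grab("scene","s5");disc("s5",*BROWN)
```

```text
q [-0.008  0.824  0.056  1.591 -0.819  1.14   2.385] tcp [655.729 126.197  58.183] phi 48.674566257995046 yaw z 104.627459010224 xz -0.006078165993580881 F [ 0.632 -0.394 -1.617]
s5 slope 0.683100894333879 dir -75.08631717658912 z 0.0587307645727206 n 1363 circle [0.649 0.171] 0.06477059423923492 along d -65.16702142515847 lat -4.375909546411565
```

Emit:
{"op": "servo_tool", "data": {
  "commands": [
    [0,0,0,0,0,-0.7,0.52],
    [0,0,0,0,0,-1.4,0.52],
    [0,0,0,0,0,-2.1,0.52],
    [0,0,0,0,-0.5,-2.8,0.52],
    [0,0,0,0,-1,-3.5,0.52]
  ]
}}

```text
clock: 11.83
tcp_pos: [0.6558, 0.1257, 0.0553]
orientation: [0.378, -2.836, -1.072]
contact_force: [-0.1, 0.1, -1.1]
grip_width: 0.041
gripper_force: 0.0
```

Run:
```python
from h import *
o=st();grab("scene","s6");disc("s6",*BROWN)
```

```text
q [-0.006  0.828  0.055  1.591 -0.82   1.138  2.39 ] tcp [655.792 125.736  55.295] phi 48.63445122159307 yaw z 104.62070997395527 xz -0.006629236653517653 F [-0.081  0.051 -1.138]
s6 slope 0.09742500675012107 dir 164.34332540712094 z 0.058125696330459005 n 1361 circle [0.65  0.171] 0.06454519182443619 along d -65.23807661067721 lat -5.4824726602572085
```

Emit:
{"op": "servo_tool", "data": {
  "commands": [
    [0,0,0,1,-4,0,0.52],
    [0,0,0,3,-12,0,0.52],
    [0,0,0,6,-22,5,0.5],
    [0,0,0,8,-32,20,0.45],
    [0,0,0,10,-36,45,0.4]
  ]
}}

```text
clock: 12.3
tcp_pos: [0.6648, 0.0858, 0.098]
orientation: [0.371, -2.835, -1.068]
contact_force: [0.5, -0.8, -0.1]
grip_width: 0.0512
gripper_force: 0.0
```

```bash
cat >> h.py <<'E'
def dv(alpha,pos):
    a=np.radians(alpha);y=np.r_[np.cos(a),np.sin(a),0];z=np.r_[0,0,-1.];o=r.get_obs()
    v=(R.from_matrix(np.c_[np.cross(y,z),y,z])*R.from_rotvec(o["orientation"]).inv()).as_rotvec()
    print("vertical",alpha,"turn",np.round(np.degrees(v),1),"mag",np.degrees(np.linalg.norm(v)),"shift",np.round((np.array(pos)-o["tcp_pos"])*1000,1))
E
python3 - <<'E'
from h import *
o=st();dv(15,np.r_[C-.146*d,.1]);grab("scene","s7");disc("s7",*BROWN)
E
```

```text
q [ 0.028  0.791  0.086  1.544 -0.782  1.234  2.361] tcp [664.755  85.776  97.953] phi 48.73442590726615 yaw z 104.78857025799768 xz -0.001283478751067768 F [ 0.524 -0.792 -0.139]
vertical 15 turn [-39.5  22.9 -85.6] mag 97.04461267112242 shift [1.  6.2 2. ]
s7 slope 0.3051401186960746 dir 103.43899914908273 z 0.05801155086466392 n 1489 circle [0.65  0.171] 0.06480676680803299 along d -65.40201465497456 lat -4.901198695420607
```

Emit:
{"op": "servo_tool", "data": {
  "commands": [
    [-2.8,1.6,-6.1,0,1,5,0.35],
    [-5.6,3.3,-12.2,0,2,10,0.3],
    [-8.5,4.9,-18.3,0,3,15,0.3],
    [-11.3,6.5,-24.4,0,3,20,0.3],
    [-14.1,8.2,-30.6,0,3,20,0.3]
  ]
}}

```text
clock: 12.77
tcp_pos: [0.6669, 0.0905, 0.1219]
orientation: [-0.492, -2.954, -0.745]
contact_force: [0.2, -0.0, -0.4]
grip_width: 0.0596
gripper_force: 0.0
```

Emit:
{"op": "servo_tool", "data": {
  "commands": [
    [-2.8,1.6,-6.1,0,0,0,0.3],
    [-5.6,3.3,-12.2,0,0,0,0.3],
    [-8.5,4.9,-18.3,0,0,0,0.3],
    [-11.3,6.5,-24.4,0,0,0,0.3],
    [-14.1,8.2,-30.6,0,0,0,0.3]
  ]
}}

```text
clock: 13.18
tcp_pos: [0.6662, 0.0911, 0.1212]
orientation: [-1.323, -2.801, -0.346]
contact_force: [-0.4, 0.5, -0.1]
grip_width: 0.06
gripper_force: 0.0
```

Emit:
{"op": "servo_tool", "data": {
  "commands": [
    [-2.8,1.6,-6.1,0,0,0,0.3],
    [-5.6,3.3,-12.2,0,0,0,0.3],
    [-8.5,4.9,-18.3,0,0,0,0.3],
    [-11.3,6.5,-24.4,0,0,0,0.3],
    [-11.3,6.5,-24.4,0,0,0,0.3]
  ]
}}

```text
clock: 13.6
tcp_pos: [0.6668, 0.0959, 0.1199]
orientation: [1.901, 2.497, -0.003]
contact_force: [0.3, 1.3, 0.4]
grip_width: 0.06
gripper_force: 0.0
```

Run:
```python
from h import *
o=st();print(o["grip_width"]);grab("wrist","w8");dv(15,np.r_[C-.146*d,.06]);dv(15,np.r_[C-.146*d,.044])
disc("w8",*BROWN)
grab("top","t8");disc("t8",*BROWN);grab("scene","s8");disc("s8",*BROWN)
W=((0,0,140),(180,70,255))
for n in("t8","s8"):disc(n,*W)
```

```text
q [-0.738  0.712  0.76   1.69  -0.57   0.974  0.5  ] tcp [666.809  95.92  119.909] phi 89.77455192241933 yaw z -62.52696893890979 xz -0.003848093354336791 F [0.28  1.343 0.372]
0.05999096947366772
vertical 15 turn [ 0.1  0.1 -0.7] mag 0.6900234081206055 shift [ -0.7  -2.3 -59.8]
vertical 15 turn [ 0.1  0.1 -0.7] mag 0.6900234081206055 shift [ -0.7  -2.3 -75.8]
w8 slope 0.24230927457174173 dir 100.36374245882999 z 0.05779602574201404 n 36627 circle [0.649 0.172] 0.06510166078805923 along d -64.73130314881199 lat -4.411823384325211
t8 slope 28.872043010221727 dir -105.67002013524811 z 0.058319451580012914 n 57 circle [0.638 0.126] 0.040755972266197205 along d -105.81765082866794 lat 18.195234915345644
s8 slope 0.17455951151491808 dir 89.18638755884518 z 0.05807667715561208 n 1438 circle [0.649 0.171] 0.06540435552597046 along d -65.50769565386024 lat -4.446854572091379
t8 slope 66.52048157101153 dir -57.26485922161745 z 0.3386301728836566 n 42 circle [0.68  0.203] 0.1272861808538437 along d -41.979288330582904 lat -42.193717563023014
s8 slope 68.64232909027129 dir -100.57662155328866 z 0.25932759625960167 n 144 circle [0.623 0.21 ] 0.13048698008060455 along d -21.44652487601141 lat 10.455994361136705
```

View pics/w8.png

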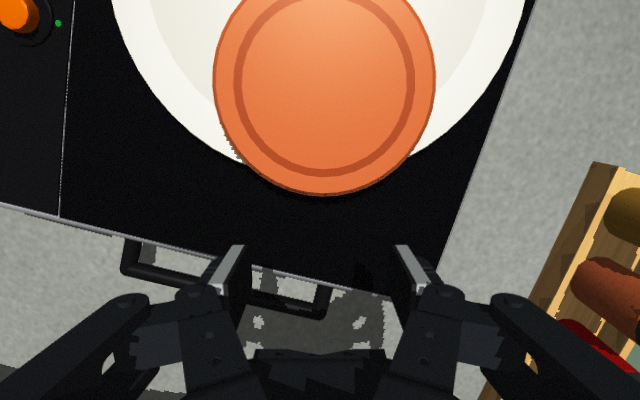

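Wrist view: the side plate lies flat at (324,80), and both fingertips (225,265 and 415,265) are clear behind its rim. I'll lower the fingers and push it to the centre.

Emit:
{"op": "servo_tool", "data": {
  "commands": [
    [0,0,1,2,0,-15,0.3],
    [0,0,2,5,0,-35,0.3],
    [0,0,3.2,8,-1,-52,0.3],
    [0,0,3.2,8,-1,-64,0.3],
    [0,0,3.2,8,-1,-70,0.3]
  ]
}}

```text
clock: 14.17
tcp_pos: [0.6724, 0.0898, 0.0478]
orientation: [1.836, 2.549, -0.003]
contact_force: [-0.0, -0.4, 0.8]
grip_width: 0.0598
gripper_force: 0.0
```

Emit:
{"op": "servo_tool", "data": {
  "commands": [
    [0,0,0,0,0,-2,0.3],
    [0,0,0,0,0,-4,0.3],
    [0,0,0,0,0,-5,0.3],
    [0,0,0,0,0,-5,0.3]
  ]
}}

```text
clock: 14.5
tcp_pos: [0.6741, 0.0913, 0.0455]
orientation: [1.832, 2.548, 0.001]
contact_force: [0.3, 1.0, -0.5]
grip_width: 0.0596
gripper_force: 0.0
```

Emit:
{"op": "servo_tool", "data": {
  "commands": [
    [0,0,0,-2,6,0,0.3],
    [0,0,0,-4,12,0,0.3],
    [0,0,0,-6,18,0,0.3],
    [0,0,0,-8,24,0,0.3],
    [0,0,0,-10,30,0,0.3]
  ]
}}

```text
clock: 14.92
tcp_pos: [0.6639, 0.1217, 0.0453]
orientation: [1.832, 2.547, -0.0]
contact_force: [1.1, -2.2, 1.2]
grip_width: 0.0597
gripper_force: 1.1
```

Run:
```python
from h import *
o=st();grab("wrist","w9");disc("w9",*BROWN)
```

```text
q [-0.726  0.794  0.678  1.72  -0.63   0.855  0.557] tcp [663.855 121.731  45.302] phi 89.77487008299079 yaw z -40.214911577280205 xz -0.0033601551582618542 F [ 1.06  -2.164  1.193]
w9 slope 0.2569583622150402 dir 103.06631191193726 z 0.05784807812814744 n 75285 circle [0.642 0.187] 0.0653967335820198 along d -48.230571161868575 lat -1.936529984718032
```

Emit:
{"op": "servo_tool", "data": {
  "commands": [
    [0,0,0,-2,6.5,0,0.3],
    [0,0,0,-4,13,0,0.3],
    [0,0,0,-6,19.5,0,0.3],
    [0,0,0,-8,26,0,0.3],
    [0,0,0,-9.2,30,0,0.3]
  ]
}}

```text
clock: 15.38
tcp_pos: [0.6543, 0.1525, 0.045]
orientation: [1.832, 2.549, -0.0]
contact_force: [0.3, -2.5, 2.1]
grip_width: 0.0598
gripper_force: 1.5
```

Emit:
{"op": "servo_tool", "data": {
  "commands": [
    [0,0,0,-1,3.5,0,0.3],
    [0,0,0,-2,6,0,0.3],
    [0,0,0,-3,9,0,0.3],
    [0,0,0,-3.7,12,0,0.3],
    [0,0,0,-3.7,12,0,0.3]
  ]
}}

```text
clock: 15.8
tcp_pos: [0.6506, 0.164, 0.0449]
orientation: [1.832, 2.549, -0.0]
contact_force: [0.3, -1.4, 1.1]
grip_width: 0.06
gripper_force: 1.0
```

```bash
cat >> h.py <<'E'
def white(fn,z=.047,R0=.120,guess=None):
    """dinner centre from outline pixels of its rim, known radius"""
    from scipy.optimize import least_squares
    f=F(fn);P=f.cloud();g=C if guess is None else guess
    m=((f.p.min(2)>110)&(f.p.max(2).astype(int)-f.p.min(2)<60)).astype(np.uint8)
    near=(abs(P[...,2]-z)<.008)&(np.hypot(P[...,0]-g[0],P[...,1]-g[1])<.135)
    m=m*near
    e=m-cv2.erode(m,np.ones((3,3)));v,u=np.nonzero(e)
    ok=(u>2)&(u<637)&(v>2)&(v<397);w=f.pts(np.c_[u,v][ok],z=z)[:,:2]
    w=w[abs(np.hypot(*(w-g).T)-R0)<.008]
    l=least_squares(lambda p:np.hypot(*(w-p[:2]).T)-p[2],[*g,R0],loss="soft_l1",f_scale=.0007)
    l2=least_squares(lambda p:np.hypot(*(w-p).T)-R0,g,loss="soft_l1",f_scale=.0007)
    print(fn,"dinner free",l.x,"fixedR",l2.x,len(w))
def circ(fn,lo,hi,z,R0,guess):
    from scipy.optimize import least_squares
    f=F(fn);m=(cv2.inRange(cv2.cvtColor(f.p,cv2.COLOR_BGR2HSV),lo,hi)>0).astype(np.uint8)
    e=m-cv2.erode(m,np.ones((3,3)));v,u=np.nonzero(e);ok=(u>2)&(u<637)&(v>2)&(v<397)
    w=f.pts(np.c_[u,v][ok],z=z)[:,:2];w=w[abs(np.hypot(*(w-guess).T)-R0)<.006]
    l=least_squares(lambda p:np.hypot(*(w-p[:2]).T)-p[2],[*guess,R0],loss="soft_l1",f_scale=.0007)
    print(fn,"circ",l.x,len(w))
E
python3 - <<'E'
from h import *
white("s0");white("t0");white("w8");white("w9")
o=st();grab("wrist","wa");disc("wa",*BROWN);white("wa");circ("wa",*BROWN,.057,.065,[.63,.228]);grab("scene","sa");white("sa");disc("sa",*BROWN);circ("sa",*BROWN,.057,.065,[.63,.228])
E
```

```text
s0 dinner free [0.62819466 0.23308433 0.11773007] fixedR [0.62739744 0.23293393] 324
t0 dinner free [0.62842124 0.2333684  0.11829105] fixedR [0.62863686 0.2333806 ] 317
w8 dinner free [0.62823381 0.23445131 0.11981524] fixedR [0.62815632 0.23473105] 756
w9 dinner free [0.62806525 0.23488793 0.12030157] fixedR [0.62820141 0.23447152] 1739
q [-0.795  0.791  0.681  1.73  -0.634  0.852  0.497] tcp [650.628 164.041  44.854] phi 89.86226061612584 yaw z -42.649139767030135 xz -0.002107168609994356 F [ 0.323 -1.431  1.107]
wa slope 0.25914271464813815 dir 104.68934548575122 z 0.05783442214159231 n 75605 circle [0.629 0.229] 0.06546186655759811 along d -4.077839916941936 lat 0.011274010082935649
wa dinner free [0.628 0.234 0.12 ] fixedR [0.628 0.234] 1243
wa circ [0.629 0.229 0.063] 953
sa dinner free [0.628 0.233 0.118] fixedR [0.627 0.231] 222
sa slope 1.8959245447488022 dir -85.2614878169724 z 0.05859902654444224 n 919 circle [0.63  0.233] 0.06332167983055115 along d -0.7761521455867496 lat -1.7416935436975485
sa circ [0.631 0.228 0.062] 114
```

Emit:
{"op": "servo_tool", "data": {
  "commands": [
    [0,0,0,-0.4,1.3,0,0.3],
    [0,0,0,-0.8,2.6,0,0.3],
    [0,0,0,-1.2,3.9,0,0.3],
    [0,0,0,-1.4,5,0,0.3],
    [0,0,0,-1.4,5,0,0.3]
  ]
}}

```text
clock: 16.32
tcp_pos: [0.6492, 0.1687, 0.0448]
orientation: [1.833, 2.549, -0.001]
contact_force: [0.5, -2.8, -0.8]
grip_width: 0.0596
gripper_force: 0.8
```

Emit:
{"op": "servo_tool", "data": {
  "commands": [
    [0,0,0,1,-4,0,0.3],
    [0,0,0,4,-12,0,0.3],
    [0,0,0,9,-28,10,0.2],
    [0,0,0,12,-40,40,0.1],
    [0,0,0,15,-50,75,0]
  ]
}}

```text
clock: 16.73
tcp_pos: [0.6633, 0.1149, 0.1195]
orientation: [1.837, 2.547, -0.007]
contact_force: [1.2, 0.7, -0.1]
grip_width: 0.085
gripper_force: 0.0
```

Run:
```python
from h import *
o=st();grab("wrist","wb");disc("wb",*BROWN);white("wb");circ("wb",*BROWN,.057,.065,[.628,.234])
dv(8.5,[.4943,-.256,.25])
```

```text
q [-0.76   0.709  0.749  1.688 -0.56   0.975  0.515] tcp [663.303 114.892 119.522] phi 89.7333256100761 yaw z -112.77033146433006 xz -0.0035029948129158663 F [ 1.159  0.747 -0.12 ]
wb slope 0.8278563450904421 dir 106.57851979667036 z 0.057722697805281574 n 21861 circle [0.628 0.231] 0.06466957181692123 along d -1.5199107009163748 lat 0.24914310079824997
wb dinner free [0.628 0.233 0.119] fixedR [0.628 0.234] 1001
wb circ [0.628 0.233 0.063] 468
vertical 8.5 turn [ 0.2  0.6 -9.7] mag 9.729412888807756 shift [-174.6 -367.7  121.2]
```

Emit:
{"op": "servo_tool", "data": {
  "commands": [
    [0,0,-1,-12,-25,18,0],
    [0,0,-2,-27,-57,36,0],
    [0,0,-3,-42,-90,54,0],
    [0,0,-4,-58,-123,72,0],
    [0,0,-5,-74,-156,90,0]
  ]
}}

```text
clock: 17.2
tcp_pos: [0.5894, -0.041, 0.2114]
orientation: [1.945, 2.463, 0.0]
contact_force: [0.6, -0.5, 0.5]
grip_width: 0.0854
gripper_force: 0.0
```

Emit:
{"op": "servo_tool", "data": {
  "commands": [
    [0,0,-1,-16,-34,8,0],
    [0,0,-2,-32,-69,16,0],
    [0,0,-3,-48,-104,24,0],
    [0,0,-4,-64,-138,31,0],
    [0,0,-4.7,-80,-170,31,0]
  ]
}}

```text
clock: 17.62
tcp_pos: [0.5093, -0.2117, 0.2431]
orientation: [2.044, 2.378, 0.002]
contact_force: [1.1, -0.1, -0.5]
grip_width: 0.0854
gripper_force: 0.0
```

Emit:
{"op": "servo_tool", "data": {
  "commands": [
    [0,0,0,-11,-22,0,0],
    [0,0,0,-18,-36,0,0],
    [0,0,0,-20.6,-41.7,0,0],
    [0,0,0,-20.6,-41.7,0,0]
  ]
}}

```text
clock: 17.95
tcp_pos: [0.4885, -0.2519, 0.2416]
orientation: [2.047, 2.379, -0.0]
contact_force: [-0.1, 0.2, 0.5]
grip_width: 0.0855
gripper_force: 0.0
```

Run:
```python
from h import *
o=st();grab("wrist","wc");grab("scene","sc");disc("sc",*BROWN);white("sc");circ("sc",*BROWN,.057,.065,[.628,.233])
f=F("wc");P=f.cloud();h=cv2.cvtColor(f.p,cv2.COLOR_BGR2HSV)
m=(cv2.inRange(h,(105,90,30),(125,255,255))>0)&(P[...,0]>.46)&(P[...,0]<.53)&(P[...,1]<-.1)&(P[...,1]>-.42)&(P[...,2]>.05)
q=P[m];t=q[q[:,2]>q[:,2].max()-.012];print(q[:,2].max(),t.min(0),t.max(0),t.mean(0))
l=cv2.fitLine(t[:,:2].astype(np.float32),1,0,.01,.01).ravel();print("axis",np.degrees(np.arctan2(l[1],l[0]))%180-90)
dv(8.5,[*t.mean(0)[:2],.092])
```

```text
q [-0.399  0.38   0.983  1.893 -0.362  1.056  0.882] tcp [ 488.475 -251.929  241.603] phi 89.79189018259459 yaw z -43.85637895207328 xz -0.0028791959223043615 F [-0.062  0.21   0.542]
sc slope 0.6173661411915536 dir -164.5603400198101 z 0.05803650805612889 n 1462 circle [0.629 0.233] 0.06480202078819275 along d -0.6632616746744973 lat -1.0437966802740142
sc dinner free [0.628 0.233 0.118] fixedR [0.627 0.233] 335
sc circ [0.63  0.232 0.062] 169
0.11184030421575614 [ 0.485 -0.29   0.1  ] [ 0.502 -0.228  0.112] [ 0.493 -0.256  0.106]
axis 8.463058
vertical 8.5 turn [ 0.1  0.1 -0.4] mag 0.3881796526926719 shift [   3.    -7.4 -149.1]
```

Emit:
{"op": "servo_tool", "data": {
  "commands": [
    [0,0,0,3.5,-7.4,-30,0],
    [0,0,0,3.5,-7.4,-65,0],
    [0,0,0,3.5,-7.4,-100,0],
    [0,0,0,3.5,-7.4,-128,0.2],
    [0,0,0,3.5,-7.4,-142,0.4]
  ],
  "force": 80
}}

```text
clock: 18.47
tcp_pos: [0.4926, -0.2541, 0.0953]
orientation: [-2.039, -2.388, 0.003]
contact_force: [-0.0, 1.0, 0.4]
grip_width: 0.0638
gripper_force: 0.0
```

Emit:
{"op": "servo_tool", "data": {
  "commands": [
    [0,0,0,0,0,-5,0.5],
    [0,0,0,0,0,-6.5,0.7],
    [0,0,0,0,0,-6.5,0.85],
    [0,0,0,0,0,-6.5,1],
    [0,0,0,0,0,-6.5,1]
  ]
}}

```text
clock: 18.88
tcp_pos: [0.4945, -0.2573, 0.0941]
orientation: [2.04, 2.382, 0.001]
contact_force: [-1.2, 0.7, 4.2]
grip_width: 0.0078
gripper_force: 79.3
```

Emit:
{"op": "servo_tool", "data": {
  "commands": [
    [0,0,0,0,0,0,1],
    [0,0,0,0,0,10,1],
    [0,0,0,0,0,25,1],
    [0,0,0,0,0,50,1],
    [0,0,0,0,0,80,1]
  ]
}}

```text
clock: 19.3
tcp_pos: [0.4921, -0.2562, 0.1729]
orientation: [2.044, 2.386, -0.003]
contact_force: [0.7, -0.1, -1.3]
grip_width: 0.0078
gripper_force: 78.5
```

Run:
```python
from h import *
o=st()
np.set_printoptions(precision=3)
# side-plate top at z=.057; far edge along d so that overhang=14 mm of side plate edge: far = -(65+14)+100
k=dict(rad=.05,ahead=.032,zt=.057)
for phi,g in((90,.1),(55,.04),(55,.01),(48,.01),(41,.01),(34,.01),(27,.01),(20,.01),(14,.005),(14,0)):
    print(phi,g,tcp(phi,.021,g,**k)*1000)
    if phi==90: dv(105,tcp(phi,.021,g,**k))
from feas import *
np.set_printoptions(precision=2,suppress=True)
q=np.array([-.133,.614,.086,1.6,-.704,1.18,2.133])
for phi in(55,34,20,14,10):
    x,M=pose(phi,.021,.008,np.radians(105),**k);q,e,w=ik(x,M,q);print(phi,e,w,q)
```

```text
q [-0.313  0.479  0.902  1.946 -0.463  0.938  0.971] tcp [ 492.148 -256.209  172.894] phi 89.89893031756596 yaw z -124.81139124863165 xz -0.0012766503025134638 F [ 0.739 -0.091 -1.279]
90 0.1 [621.271 258.114 239.   ]
vertical 105 turn [ 0.1  0.  96.2] mag 96.17436344242287 shift [129.1 514.3  66.1]
55 0.04 [633.678 211.81  167.038]
55 0.01 [633.678 211.81  137.038]
48 0.01 [635.804 203.874 131.284]
41 0.01 [637.733 196.675 124.57 ]
34 0.01 [639.436 190.32  116.999]
27 0.01 [640.887 184.904 108.682]
20 0.01 [642.065 180.507  99.744]
14 0.005 [642.844 177.6    86.689]
14 0 [642.844 177.6    81.689]
55 5.2942052347190346e-05 1.2276050081802247e-05 [-0.24  0.6   0.05  1.71 -0.74  1.07  2.08]
34 5.162598718140947e-05 3.1090327611426007e-05 [-0.05  0.72 -0.08  1.72 -0.96  1.24  2.32]
20 2.3024243628209212e-05 1.460281477583678e-05 [ 0.05  0.83 -0.15  1.7  -1.06  1.37  2.42]
14 1.002141898088703e-05 5.480880070103954e-06 [ 0.08  0.88 -0.19  1.69 -1.1   1.42  2.46]
10 6.978882635195394e-06 3.4632734091893724e-06 [ 0.1   0.91 -0.21  1.68 -1.12  1.46  2.48]
```

Emit:
{"op": "servo_tool", "data": {
  "commands": [
    [0,0,4,3,10,30,1],
    [0,0,10.5,9,35,55,1],
    [0,0,17,16,65,75,1],
    [0,0,24,25,100,80,1],
    [0,0,31,34,136,80,1]
  ]
}}

```text
clock: 19.72
tcp_pos: [0.5282, -0.1206, 0.2554]
orientation: [1.323, 2.841, 0.004]
contact_force: [1.2, 0.6, -2.2]
grip_width: 0.0077
gripper_force: 78.5
```

Emit:
{"op": "servo_tool", "data": {
  "commands": [
    [0,0,7,9,36,0,1],
    [0,0,14,18,72,0,1],
    [0,0,21,27,108,0,1],
    [0,0,28,36,144,0,1],
    [0,0,35,45,180,0,1]
  ]
}}

```text
clock: 20.13
tcp_pos: [0.5722, 0.0607, 0.2534]
orientation: [0.405, 3.112, 0.002]
contact_force: [1.3, -0.5, -2.4]
grip_width: 0.008
gripper_force: 78.6
```

Emit:
{"op": "servo_tool", "data": {
  "commands": [
    [0,0,6.5,10,30,0,1],
    [0,0,13,20,60,0,1],
    [0,0,19.5,30,90,0,1],
    [0,0,26,40,115,0,1],
    [0,0,30.2,52,130,0,1]
  ]
}}

```text
clock: 20.55
tcp_pos: [0.6237, 0.1933, 0.2529]
orientation: [-0.426, 3.111, 0.005]
contact_force: [0.4, 0.5, -2.8]
grip_width: 0.008
gripper_force: 78.6
```

Run:
```python
from h import *
o=st();k=dict(rad=.05,ahead=.032,zt=.057)
for phi,g in((90,.1),(55,.04)):delta(phi,tcp(phi,.021,g,**k))
```

```text
q [-0.737  0.451  0.48   1.615 -0.227  1.129  1.642] tcp [623.691 193.339 252.893] phi 89.79145212911729 yaw z 64.11249084621561 xz -0.0024106103855018306 F [ 0.438  0.473 -2.824]
to phi 90 turn [-0.2  0.1 -0.6] shift [ -2.4  64.8 -13.9]
to phi 55 turn [33.6  9.3 -0.5] shift [ 10.   18.5 -85.9]
```

Tilt to 55°, then down to 20° while keeping a gap.

Emit:
{"op": "servo_tool", "data": {
  "commands": [
    [6.7,1.9,0,2,4,-10,1],
    [13.4,3.7,0,4,8,-28,1],
    [20.2,5.6,0,6,11,-48,1],
    [26.9,7.4,0,8,15,-68,1],
    [33.6,9.3,0,10,18.5,-80,1]
  ]
}}

```text
clock: 20.97
tcp_pos: [0.6344, 0.2068, 0.1722]
orientation: [0.38, -2.896, -0.918]
contact_force: [-0.2, 0.1, -3.2]
grip_width: 0.0079
gripper_force: 78.7
```

Emit:
{"op": "servo_tool", "data": {
  "commands": [
    [0,0,0,0,0,0,1]
  ]
}}

```text
clock: 21.05
tcp_pos: [0.6336, 0.1998, 0.1667]
orientation: [0.362, -2.894, -0.909]
contact_force: [0.3, -1.9, -2.9]
grip_width: 0.0073
gripper_force: 78.9
```

Run:
```python
from h import *
o=st();k=dict(rad=.05,ahead=.032,zt=.057)
for phi,g in((48,.02),(41,.02),(34,.02),(27,.02),(20,.02)):delta(phi,tcp(phi,.021,g,**k))
```

```text
q [-0.279  0.624  0.232  1.644 -0.811  1.174  2.177] tcp [633.634 199.849 166.666] phi 55.054181238404595 yaw z 105.42158232633628 xz 0.011652220449726386 F [ 0.282 -1.884 -2.88 ]
to phi 48 turn [7.  1.2 0.5] shift [  2.2   4.  -25.4]
to phi 41 turn [13.8  2.9  0.4] shift [  4.1  -3.2 -32.1]
to phi 34 turn [20.5  4.7  0.4] shift [  5.8  -9.5 -39.7]
to phi 27 turn [27.3  6.5  0.4] shift [  7.3 -14.9 -48. ]
to phi 20 turn [34.1  8.3  0.3] shift [  8.4 -19.3 -56.9]
```

Emit:
{"op": "servo_tool", "data": {
  "commands": [
    [5,1.3,0,1.5,-5,-9,1],
    [10,2.7,0,3,-11,-18,1],
    [15,4,0,4.4,-16,-27,1],
    [20,5.2,0,5.7,-20.5,-36,1],
    [25,6.4,0,6.8,-24.5,-45,1]
  ]
}}

```text
clock: 21.47
tcp_pos: [0.6418, 0.1831, 0.1287]
orientation: [0.347, -2.583, -1.512]
contact_force: [0.3, 0.9, -1.0]
grip_width: 0.0082
gripper_force: 79.0
```

Emit:
{"op": "servo_tool", "data": {
  "commands": [
    [3.5,0.8,0,0.7,-3,-7,1],
    [6.5,1.4,0,1.2,-5,-12,1],
    [9,2.1,0,1.6,-6.8,-16,1],
    [10.5,2.5,0,1.8,-7.5,-18,1],
    [10.5,2.5,0,1.8,-7.5,-18,1]
  ]
}}

```text
clock: 21.88
tcp_pos: [0.6424, 0.1756, 0.1081]
orientation: [0.324, -2.416, -1.737]
contact_force: [-0.2, -0.7, -2.8]
grip_width: 0.0079
gripper_force: 79.0
```

Emit:
{"op": "servo_tool", "data": {
  "commands": [
    [0,0,0,0,0,0,1],
    [0,0,0,0,0,0,1]
  ]
}}

```text
clock: 22.05
tcp_pos: [0.6432, 0.1768, 0.1108]
orientation: [0.329, -2.417, -1.74]
contact_force: [0.3, -0.6, -1.1]
grip_width: 0.0078
gripper_force: 79.0
```

Run:
```python
from h import *
o=st();k=dict(rad=.05,ahead=.032,zt=.057)
for phi,g in((14,.01),(14,.003),(14,0)):delta(phi,tcp(phi,.021,g,**k))
```

```text
q [ 0.075  0.971  0.013  1.528 -1.115  1.514  2.554] tcp [643.2   176.784 110.785] phi 18.600141741542412 yaw z 104.89225589802933 xz -0.010175027325077857 F [ 0.31  -0.617 -1.133]
to phi 14 turn [ 4.3  1.8 -0.1] shift [ -0.4   0.8 -19.1]
to phi 14 turn [ 4.3  1.8 -0.1] shift [ -0.4   0.8 -26.1]
to phi 14 turn [ 4.3  1.8 -0.1] shift [ -0.4   0.8 -29.1]
```

Emit:
{"op": "servo_tool", "data": {
  "commands": [
    [1,0.4,0,0,0.2,-5,1],
    [2,0.9,0,-0.2,0.4,-11,1],
    [3,1.3,0,-0.3,0.6,-16,1],
    [4,1.6,0,-0.4,0.8,-20,1],
    [4.3,1.8,0,-0.4,0.8,-23,1]
  ]
}}

```text
clock: 22.47
tcp_pos: [0.6419, 0.1762, 0.0847]
orientation: [0.3, -2.33, -1.828]
contact_force: [-0.9, -0.8, -1.7]
grip_width: 0.0077
gripper_force: 79.1
```

Emit:
{"op": "servo_tool", "data": {
  "commands": [
    [0,0,0,0,0,-1,1],
    [0,0,0,0,0,-2,1],
    [0,0,0,0,0,-2.8,1],
    [0,0,0,0,0,-3.4,1],
    [0,0,0,0,0,-4,1]
  ]
}}

```text
clock: 22.88
tcp_pos: [0.6427, 0.1766, 0.0828]
orientation: [0.305, -2.334, -1.827]
contact_force: [0.3, -1.0, -1.3]
grip_width: 0.0076
gripper_force: 79.2
```

Emit:
{"op": "servo_tool", "data": {
  "commands": [
    [0,0,0,0,0,-0.4,1],
    [0,0,0,0,0,-0.8,1],
    [0,0,0,0,0,-1.2,1],
    [0,0,0,0,0,-1.6,1],
    [0,0,0,0,0,-2,1]
  ]
}}

```text
clock: 23.3
tcp_pos: [0.6428, 0.1764, 0.0813]
orientation: [0.304, -2.333, -1.829]
contact_force: [0.3, -2.4, 4.2]
grip_width: 0.0074
gripper_force: 79.7
```

Run:
```python
from h import *
o=st();k=dict(rad=.05,ahead=.032,zt=.057);delta(14,tcp(14,.021,0,**k))
grab("scene","sd");disc("sd",*BLUE)
```

```text
q [ 0.102  1.058 -0.013  1.495 -1.137  1.552  2.589] tcp [642.814 176.361  81.303] phi 13.787378983444134 yaw z 104.96013891084095 xz 0.0015818778817175139 F [ 0.299 -2.37   4.224]
to phi 14 turn [-0.2 -0.1  0.1] shift [0.  1.2 0.4]
sd slope 13.194185083343827 dir -77.18722728703413 z 0.07950493832947493 n 633 circle [0.637 0.209] 0.048588670790195465 along d -25.541504096080526 lat -2.749763725642023
```

Emit:
{"op": "servo_tool", "data": {
  "commands": [
    [0,0,0,0,0,0.8,0.88],
    [0,0,0,0,0,1.7,0.86],
    [0,0,0,0,0,2.6,0.84],
    [0,0,0,0,0,3.5,0.82],
    [0,0,0,0,0,4.3,0.8]
  ],
  "force": 20
}}

```text
clock: 23.77
tcp_pos: [0.6423, 0.1768, 0.0845]
orientation: [0.304, -2.333, -1.827]
contact_force: [0.9, 0.8, -1.3]
grip_width: 0.017
gripper_force: 0.4
```

Emit:
{"op": "servo_tool", "data": {
  "commands": [
    [0,0,0,0,0.4,1.7,0.76],
    [0,0,0,0,0.8,3.4,0.72],
    [0,0,0,0,1.2,5.1,0.68],
    [0,0,0,0,1.6,6.8,0.64],
    [0,0,0,0,2,8.5,0.6]
  ]
}}

```text
clock: 24.18
tcp_pos: [0.6425, 0.1785, 0.0934]
orientation: [0.304, -2.333, -1.827]
contact_force: [0.3, 0.6, -0.1]
grip_width: 0.0342
gripper_force: 0.4
```

Emit:
{"op": "servo_tool", "data": {
  "commands": [
    [0,0,0,0,0.4,1.7,0.56],
    [0,0,0,0,0.8,3.4,0.52],
    [0,0,0,0,0.8,3.4,0.52]
  ]
}}

```text
clock: 24.43
tcp_pos: [0.6426, 0.1794, 0.0971]
orientation: [0.304, -2.333, -1.827]
contact_force: [0.3, 0.2, -1.3]
grip_width: 0.041
gripper_force: 0.4
```

Run:
```python
from h import *
o=st();M=R.from_rotvec(o["orientation"]);print(o["grip_width"])
grab("scene","se");disc("se",*BLUE)
far=-.0255+.05*np.cos(np.radians(13))
for psi in(12,13,14):
    Q=rim(psi,far,rad=.05,zt=.057);print(psi,"Q",Q,"tool",M.inv().apply(Q-o["tcp_pos"])*1000)
disc("se",*BROWN)
```

```text
q [ 0.099  1.033 -0.014  1.504 -1.139  1.555  2.573] tcp [642.629 179.447  97.095] phi 13.850630641892907 yaw z 104.98326461463428 xz 0.00193386237842251 F [ 0.303  0.205 -1.299]
0.04095998482748549
se slope 13.530709246180706 dir -79.01384678198335 z 0.08013697630722 n 607 circle [0.638 0.207] 0.04861507937312126 along d -27.72893798601772 lat -2.9127688267269636
12 Q [0.647 0.161 0.078] tool [  0.218 -23.311 -13.905]
13 Q [0.647 0.161 0.079] tool [  0.222 -21.566 -13.947]
14 Q [0.647 0.162 0.081] tool [  0.225 -19.821 -13.957]
se slope 0.4508896644791084 dir 166.15507402460216 z 0.05784050534894114 n 638 circle [0.628 0.234] 0.0647965595126152 along d 0.9271390836328706 lat -0.49786867089756737
```

Emit:
{"op": "servo_tool", "data": {
  "commands": [
    [-3.4,-0.9,0,-0.3,-0.6,-1.1,0.52],
    [-6.8,-1.8,0,-0.6,-0.9,-2.3,0.52],
    [-10.1,-2.7,0,-0.8,0,-3.4,0.52],
    [-13.5,-3.6,0,-1.1,0.6,-4.5,0.52],
    [-16.9,-4.5,0,-1.3,1.2,-5.7,0.52]
  ]
}}

```text
clock: 24.9
tcp_pos: [0.6414, 0.1799, 0.0909]
orientation: [0.339, -2.613, -1.462]
contact_force: [-0.1, -0.8, -0.9]
grip_width: 0.041
gripper_force: 0.4
```

Emit:
{"op": "servo_tool", "data": {
  "commands": [
    [-3.4,-0.9,0,-0.2,0.6,-1.3,0.52],
    [-6.8,-1.8,0,-0.3,1.1,-2.6,0.52],
    [-10.1,-2.7,0,-0.5,1.6,-3.9,0.52],
    [-13.5,-3.6,0,-0.6,2,-5.3,0.52],
    [-16.9,-4.5,0,-0.6,2.4,-6.6,0.52]
  ]
}}

```text
clock: 25.32
tcp_pos: [0.6408, 0.1824, 0.0845]
orientation: [0.368, -2.836, -1.06]
contact_force: [-0.1, -0.5, -1.0]
grip_width: 0.0411
gripper_force: 0.4
```

Emit:
{"op": "servo_tool", "data": {
  "commands": [
    [0,0,0,0,-0.5,-1.5,0.52],
    [0,0,0,0,-1,-3.5,0.52],
    [0,0,0,0,-1.5,-5.5,0.52],
    [0,0,0,0,-2,-7.5,0.52],
    [0,0,0,0,-2.5,-9.5,0.52]
  ]
}}

```text
clock: 25.73
tcp_pos: [0.6405, 0.1791, 0.0737]
orientation: [0.365, -2.832, -1.064]
contact_force: [-0.3, 0.0, -2.1]
grip_width: 0.0409
gripper_force: 0.6
```

Emit:
{"op": "servo_tool", "data": {
  "commands": [
    [0,0,0,0,-0.3,-1.7,0.52],
    [0,0,0,0,-0.5,-3,0.52],
    [0,0,0,0,-0.7,-4.2,0.52],
    [0,0,0,0,-0.9,-5.2,0.52],
    [0,0,0,0,-1,-6,0.52]
  ]
}}

```text
clock: 26.15
tcp_pos: [0.6407, 0.1793, 0.0687]
orientation: [0.368, -2.833, -1.064]
contact_force: [0.9, 0.4, -0.7]
grip_width: 0.0413
gripper_force: 0.4
```

Run:
```python
from h import *
o=st();grab("scene","sf");disc("sf",*BLUE);disc("sf",*BROWN)
```

```text
q [-0.173  0.795  0.185  1.647 -0.939  1.149  2.401] tcp [640.655 179.284  68.682] phi 48.824951020925646 yaw z 105.01145532351161 xz 0.0024904353782261995 F [ 0.936  0.435 -0.684]
sf slope 0.9148347493584179 dir -161.00554025436384 z 0.06826083033464832 n 602 circle [0.636 0.211] 0.048643484711647034 along d -23.58390606545927 lat -2.3903439089452427
sf slope 0.6936737385939288 dir 146.36984790104688 z 0.058012848766633304 n 582 circle [0.628 0.234] 0.06467381119728088 along d 0.5092870173560392 lat -0.3126590189064059
```

Emit:
{"op": "servo_tool", "data": {
  "commands": [
    [0,0,0,0,-0.4,-0.6,0.52],
    [0,0,0,0,-0.8,-1.2,0.52],
    [0,0,0,0,-1.2,-1.8,0.52],
    [0,0,0,0,-1.6,-2.4,0.52],
    [0,0,0,0.2,-2,-3,0.52]
  ]
}}

```text
clock: 26.62
tcp_pos: [0.6408, 0.1775, 0.0659]
orientation: [0.368, -2.833, -1.064]
contact_force: [0.3, -0.8, 0.3]
grip_width: 0.0411
gripper_force: 0.0
```

Emit:
{"op": "servo_tool", "data": {
  "commands": [
    [0,0,0,1,-4,0,0.52],
    [0,0,0,3,-12,0,0.52],
    [0,0,0,6,-22,5,0.5],
    [0,0,0,8,-32,20,0.45],
    [0,0,0,10,-38,45,0.4]
  ]
}}

```text
clock: 27.03
tcp_pos: [0.6499, 0.1364, 0.109]
orientation: [0.362, -2.831, -1.06]
contact_force: [1.0, -0.1, -0.6]
grip_width: 0.0512
gripper_force: 0.0
```

Run:
```python
from h import *
o=st();grab("scene","sg");disc("sg",*BLUE);disc("sg",*BROWN)
c=np.array([.636,.211]);u=C-c;u/=np.linalg.norm(u);print("u",u,np.degrees(np.arctan2(*u[::-1])))
hc=.0255;back=np.sqrt(.05**2-hc**2)+.011;print("back",back)   # 51 mm opening
s=c-u*(back+.014);print(s);dv(np.degrees(np.arctan2(*u[::-1]))-90,np.r_[s,.12])
```

```text
q [-0.134  0.759  0.22   1.606 -0.891  1.241  2.375] tcp [649.912 136.377 109.002] phi 48.882481488385736 yaw z 105.19886065778319 xz 0.007179250998884251 F [ 0.987 -0.149 -0.582]
sg slope 0.48635528872774375 dir -154.4484747385268 z 0.0679468943779515 n 719 circle [0.637 0.21 ] 0.0495024099946022 along d -24.466451065743108 lat -2.2654951384158424
sg slope 0.6976332912112893 dir 146.2811840520556 z 0.05784327688137088 n 581 circle [0.628 0.233] 0.06449273973703384 along d -0.30264014055765204 lat -0.2589365917665049
u [-0.342  0.94 ] 109.98310652189998
back 0.05400872004605578
[0.659 0.147]
vertical 19.983106521899984 turn [-39.7  20.9 -80.8] mag 92.36795983093312 shift [ 5.4 12.1  4.2]
```

Emit:
{"op": "servo_tool", "data": {
  "commands": [
    [-3.05,1.6,-6.2,1,0,6,0.4],
    [-6.1,3.2,-12.4,2,2,12,0.4],
    [-9.2,4.8,-18.6,3,4,16,0.4],
    [-12.2,6.4,-24.9,4,6,20,0.4],
    [-15.3,8,-31.1,5,8,20,0.4]
  ]
}}

```text
clock: 27.5
tcp_pos: [0.657, 0.1454, 0.1326]
orientation: [-0.515, -2.956, -0.709]
contact_force: [-0.6, -0.4, -0.7]
grip_width: 0.0512
gripper_force: 0.0
```

Emit:
{"op": "servo_tool", "data": {
  "commands": [
    [-3.05,1.6,-6.2,0,1,0,0.4],
    [-6.1,3.2,-12.4,0,2,0,0.4],
    [-9.2,4.8,-18.6,0,2,0,0.4],
    [-12.2,6.4,-24.9,0,2,0,0.4],
    [-15.3,8,-31.1,0,2,0,0.4]
  ]
}}

```text
clock: 27.92
tcp_pos: [0.6563, 0.1482, 0.1322]
orientation: [-1.355, -2.795, -0.281]
contact_force: [-0.3, -0.3, -0.6]
grip_width: 0.0513
gripper_force: 0.0
```

Emit:
{"op": "servo_tool", "data": {
  "commands": [
    [-3.05,1.6,-6.2,0,0,0,0.4],
    [-6.1,3.2,-12.4,0,0,0,0.4],
    [-9.2,4.8,-18.6,0,0,0,0.4],
    [-9.2,4.8,-18.6,0,0,0,0.4],
    [-9.2,4.8,-18.6,0,0,0,0.4]
  ]
}}

```text
clock: 28.33
tcp_pos: [0.6562, 0.15, 0.1307]
orientation: [-1.795, -2.578, -0.005]
contact_force: [0.3, -1.7, -0.5]
grip_width: 0.0511
gripper_force: 0.0
```

Run:
```python
from h import *
o=st();grab("wrist","wh");disc("wh",*BLUE);circ("wh",*BLUE,.067,.05,[.637,.21]);disc("wh",*BROWN);circ("wh",*BROWN,.057,.065,[.628,.233]);white("wh")
c=np.array([.637,.21]);u=C-c;u/=np.linalg.norm(u);s=c-u*(.068);dv(np.degrees(np.arctan2(*u[::-1]))-90,np.r_[s,.055])
```

```text
q [-0.874  0.737  0.862  1.689 -0.645  1.021  0.566] tcp [656.226 149.97  130.662] phi 89.80645077139644 yaw z 58.58458970816686 xz 0.0020927480002413314 F [ 0.263 -1.719 -0.454]
wh slope 0.01856925150324186 dir -38.67404235586596 z 0.06761790794841652 n 19434 circle [0.635 0.211] 0.05020689591765404 along d -23.09031934690444 lat -1.1762091697508568
wh circ [0.635 0.211 0.049] 679
wh slope 0.8500851407659301 dir 108.56117281441217 z 0.05774437970189935 n 10838 circle [0.628 0.234] 0.06505037844181061 along d 0.9464332002170198 lat 0.16432560013957961
wh circ [0.628 0.234 0.063] 402
wh dinner free [0.628 0.233 0.119] fixedR [0.628 0.234] 1141
vertical 21.370622269343187 turn [-0.2  0.1  1.2] mag 1.2023537607762649 shift [  5.8  -1.8 -75.9]
```

View pics/wh.png

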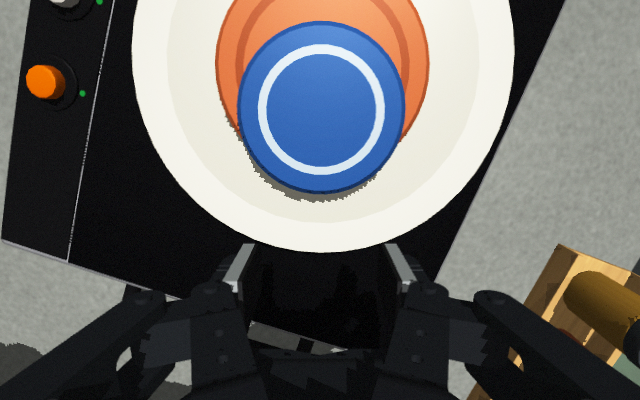

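Wrist view: the saucer is flat at (321,107) on the side plate (323,62). The dinner plate is centred at about (323,60). Next I'll push the saucer about 24 mm to the centre.

Emit:
{"op": "servo_tool", "data": {
  "commands": [
    [0,0,-1,-1.2,-2.5,-15,0.4],
    [0,0,-2,-1.2,-2.5,-38,0.4],
    [0,0,-3,-1.2,-2.5,-58,0.4],
    [0,0,-3,-1.2,-2.5,-70,0.4],
    [0,0,-3,-1.2,-2.5,-76,0.4]
  ]
}}

```text
clock: 28.8
tcp_pos: [0.6532, 0.1452, 0.0527]
orientation: [-1.868, -2.522, -0.002]
contact_force: [-0.4, 0.2, -0.2]
grip_width: 0.051
gripper_force: 0.0
```

Emit:
{"op": "servo_tool", "data": {
  "commands": [
    [0,0,0,0,0,0,0.4],
    [0,0,0,-1,3.5,0,0.4],
    [0,0,0,-2,7,0,0.4],
    [0,0,0,-3.2,10.5,0,0.4],
    [0,0,0,-4.3,14,0,0.4]
  ]
}}

```text
clock: 29.22
tcp_pos: [0.6507, 0.1615, 0.0557]
orientation: [1.867, 2.526, 0.007]
contact_force: [0.5, -0.6, 0.4]
grip_width: 0.0515
gripper_force: 0.7
```

Emit:
{"op": "servo_tool", "data": {
  "commands": [
    [0,0,0,-1.2,4,0,0.4],
    [0,0,0,-2.4,8,0,0.4],
    [0,0,0,-3.6,12,0,0.4],
    [0,0,0,-4.7,15.5,0,0.4],
    [0,0,0,-5.2,17,0,0.4]
  ]
}}

```text
clock: 29.63
tcp_pos: [0.6451, 0.1787, 0.0549]
orientation: [-1.867, -2.526, -0.005]
contact_force: [-0.5, -1.2, 1.4]
grip_width: 0.051
gripper_force: 1.1
```

Run:
```python
from h import *
o=st();np.set_printoptions(precision=4);grab("wrist","wi");disc("wi",*BLUE);circ("wi",*BLUE,.067,.05,[.63,.228]);circ("wi",*BROWN,.057,.065,[.628,.233]);white("wi")
```

```text
q [-0.887  0.822  0.802  1.736 -0.735  0.908  0.529] tcp [645.091 178.663  54.914] phi 89.80978295415319 yaw z 62.875858502913495 xz 0.0023809978680355303 F [-0.511 -1.174  1.404]
wi slope 0.1146951523623596 dir -54.37621607697238 z 0.06764987314794077 n 45204 circle [0.6297 0.2301] 0.05037331581115723 along d -3.1978427439028825 lat -0.8812709855049153
wi circ [0.6295 0.2305 0.0486] 982
wi circ [0.6275 0.2341 0.0633] 914
wi dinner free [0.6282 0.2341 0.1196] fixedR [0.628  0.2345] 1159
```

Emit:
{"op": "servo_tool", "data": {
  "commands": [
    [0,0,0,-0.5,1,0,0.4],
    [0,0,0,-1,2,0,0.4],
    [0,0,0,-1.4,3,0,0.4],
    [0,0,0,-1.6,3.7,0,0.4],
    [0,0,0,-1.6,3.7,0,0.4]
  ]
}}

```text
clock: 30.1
tcp_pos: [0.6434, 0.1816, 0.0548]
orientation: [-1.868, -2.525, -0.005]
contact_force: [0.7, -1.6, 1.0]
grip_width: 0.0513
gripper_force: 0.7
```

Run:
```python
from h import *
o=st();np.set_printoptions(precision=4);grab("wrist","wj");disc("wj",*BLUE);circ("wj",*BLUE,.067,.05,[.628,.233]);circ("wj",*BROWN,.057,.065,[.628,.233]);white("wj")
```

```text
q [-0.893  0.822  0.802  1.738 -0.735  0.908  0.524] tcp [643.435 181.63   54.809] phi 89.8255965038555 yaw z 69.55924153360355 xz 0.002416377572037205 F [ 0.719 -1.557  0.994]
wj slope 0.11024880367368986 dir -58.12788881750725 z 0.06769197753504548 n 45285 circle [0.6279 0.2334] 0.05038515850901604 along d 0.42613113190987395 lat -0.014792803300507001
wj circ [0.6279 0.2336 0.0486] 978
wj circ [0.6275 0.2342 0.0633] 934
wj dinner free [0.6284 0.2336 0.1195] fixedR [0.6283 0.234 ] 1229
```

Emit:
{"op": "servo_tool", "data": {
  "commands": [
    [0,0,0,1,-4,0,0.4],
    [0,0,0,4,-12,0,0.4],
    [0,0,0,7,-22,12,0.4],
    [0,0,0,7,-24,45,0.6],
    [0,0,0,-10,-12,75,1]
  ]
}}

```text
clock: 30.57
tcp_pos: [0.6358, 0.1632, 0.1317]
orientation: [1.875, 2.516, 0.002]
contact_force: [1.0, -0.8, 1.6]
grip_width: 0.028
gripper_force: 0.0
```

Emit:
{"op": "servo_tool", "data": {
  "commands": [
    [0,0,0,-30,20,0,1],
    [0,0,0,-62,42,0,1],
    [0,0,0,-94,64,0,1],
    [0,0,0,-124,84,0,1],
    [0,0,0,-148,100,0,1]
  ]
}}

```text
clock: 30.98
tcp_pos: [0.4836, 0.2701, 0.1304]
orientation: [-1.867, -2.524, -0.005]
contact_force: [0.2, 1.5, -0.5]
grip_width: -0.0001
gripper_force: 0.0
```

Emit:
{"op": "servo_tool", "data": {
  "commands": [
    [0,0,0,-15,8,0,1],
    [0,0,0,-25,14,-10,1],
    [0,0,0,-28,16,-15,1],
    [0,0,0,-28,16,-15,1]
  ]
}}

```text
clock: 31.32
tcp_pos: [0.4569, 0.2851, 0.1138]
orientation: [-1.867, -2.525, -0.002]
contact_force: [-0.7, -0.5, -0.0]
grip_width: -0.0
gripper_force: 0.0
```

Run:
```python
from h import *
o=st();np.set_printoptions(precision=4);grab("wrist","wk");grab("scene","sk");grab("top","tk")
for fn in("wk","sk","tk","s0","t0"):
    f=F(fn);P=f.cloud();h=cv2.cvtColor(f.p,cv2.COLOR_BGR2HSV)
    for n,lo,hi in(("red",(0,150,70),(4,255,255)),("red2",(172,150,70),(180,255,255)),("orange",(9,150,90),(20,255,255))):
        m=(cv2.inRange(h,lo,hi)>0)&(P[...,0]>.43)&(P[...,0]<.49)&(P[...,1]>.13)&(P[...,1]<.32)&(P[...,2]>.03)
        q=P[m]
        if len(q)>4:print(fn,n,len(q),q.mean(0),(q.min(0)+q.max(0))/2,q[:,2].max())
```

```text
q [-1.376  0.588  0.949  2.031 -0.645  0.852  0.241] tcp [456.864 285.126 113.85 ] phi 89.89028930429893 yaw z 95.0895291959397 xz 0.001873404750671901 F [-0.733 -0.498 -0.032]
wk red 890 [0.4552 0.2887 0.0451] [0.4553 0.2865 0.0417] 0.04770781218946865
sk red 35 [0.4556 0.2872 0.0436] [0.452  0.2868 0.0398] 0.0478262014710904
sk orange 32 [0.4591 0.167  0.0445] [0.4586 0.167  0.0441] 0.04814585323677645
tk red 27 [0.4552 0.2804 0.0521] [0.4516 0.2757 0.1019] 0.17067163885900838
tk orange 23 [0.4566 0.1663 0.0458] [0.4575 0.166  0.0463] 0.051384160361151565
s0 red 36 [0.4552 0.2867 0.0437] [0.4508 0.2864 0.0407] 0.04889864022286772
s0 orange 43 [0.4568 0.1671 0.0424] [0.4537 0.1671 0.0405] 0.04907331100250878
t0 red 52 [0.4559 0.2874 0.0433] [0.4571 0.2885 0.0418] 0.050266457328764114
t0 orange 54 [0.458  0.1671 0.0429] [0.4585 0.1679 0.0427] 0.05073351740683263
```

View pics/wk.png

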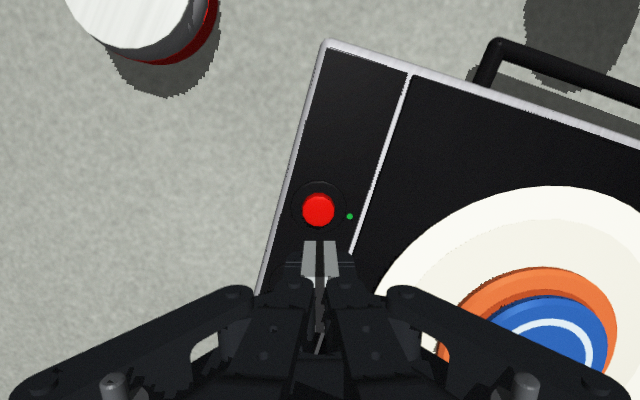

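Wrist view: the red key is at (318,210), just ahead of the closed fingertips, and no other key is near. Pressing it now.

Emit:
{"op": "servo_tool", "data": {
  "commands": [
    [0,0,0,-1,2,-20,1],
    [0,0,0,-1,2,-40,1],
    [0,0,0,-1,2,-53,1],
    [0,0,0,-1,2,-60,1],
    [0,0,0,-1,2,-62,1]
  ]
}}

```text
clock: 31.88
tcp_pos: [0.4568, 0.2865, 0.0519]
orientation: [-1.87, -2.524, -0.002]
contact_force: [0.1, -0.2, 0.2]
grip_width: -0.0001
gripper_force: 0.0
```

Emit:
{"op": "servo_tool", "data": {
  "commands": [
    [0,0,0,0,0,-2,1],
    [0,0,0,0,0,-4,1],
    [0,0,0,0,0,-6,1],
    [0,0,0,0,0,-8,1],
    [0,0,0,0,0,-9.5,1]
  ]
}}

```text
clock: 32.3
tcp_pos: [0.4569, 0.2878, 0.0437]
orientation: [-1.868, -2.526, -0.006]
contact_force: [1.1, 0.1, 2.3]
grip_width: -0.0003
gripper_force: 1.1
```

Emit:
{"op": "servo_tool", "data": {
  "commands": [
    [0,0,0,0,0,-1,1],
    [0,0,0,0,0,-1,1]
  ]
}}

```text
clock: 32.47
tcp_pos: [0.4569, 0.2878, 0.0426]
orientation: [-1.868, -2.525, -0.006]
contact_force: [0.2, 0.9, 3.5]
grip_width: -0.0
gripper_force: 1.4
```

Emit:
{"op": "servo_tool", "data": {
  "commands": [
    [0,0,0,0,0,-1,1],
    [0,0,0,0,0,-2,1],
    [0,0,0,0,0,-2.5,1],
    [0,0,0,0,0,-2.5,1]
  ]
}}

```text
clock: 32.8
tcp_pos: [0.457, 0.2878, 0.0405]
orientation: [-1.868, -2.525, -0.006]
contact_force: [-1.3, 0.5, 9.7]
grip_width: 0.0001
gripper_force: 5.0
```

Run:
```python
from h import *
o=st();grab("scene","sm")
f=F("sm");p=f.p[190:225,350:430];cv2.imwrite("pics/c4.png",cv2.resize(p,(800,350),interpolation=2))
print(F("s0").p[212:220,395:412].max((0,1)))
```

```text
q [-1.281  0.685  0.815  2.062 -0.773  0.724  0.333] tcp [456.967 287.844  40.515] phi 89.76040032452309 yaw z 67.2504822264171 xz 0.0032149804538085837 F [-1.304  0.495  9.674]
[ 68 102  70]
```

Red key bottomed at 9.7 N. I'll release it and go to the orange key.

Emit:
{"op": "servo_tool", "data": {
  "commands": [
    [0,0,0,0,0,5,1],
    [0,0,0,0,0,20,1],
    [0,0,0,0,0,45,1],
    [0,0,0,0,-25,45,1],
    [0,0,0,0,-55,45,1]
  ]
}}

```text
clock: 33.27
tcp_pos: [0.4569, 0.2347, 0.0855]
orientation: [-1.862, -2.53, -0.008]
contact_force: [0.7, -0.7, -0.5]
grip_width: 0.0004
gripper_force: 0.0
```

Emit:
{"op": "servo_tool", "data": {
  "commands": [
    [0,0,0,0,-30,0,1],
    [0,0,0,0,-50,0,1],
    [0,0,0,1,-62,0,1],
    [0,0,0,1,-65.5,0,1],
    [0,0,0,1,-65.5,0,1]
  ]
}}

```text
clock: 33.68
tcp_pos: [0.4575, 0.1669, 0.0848]
orientation: [-1.869, -2.524, -0.005]
contact_force: [0.2, -0.0, 0.0]
grip_width: 0.0002
gripper_force: 0.0
```

Run:
```python
from h import *
o=st();np.set_printoptions(precision=4);grab("wrist","wn")
f=F("wn");P=f.cloud();h=cv2.cvtColor(f.p,cv2.COLOR_BGR2HSV)
m=(cv2.inRange(h,(9,150,90),(20,255,255))>0)&(P[...,0]>.43)&(P[...,0]<.49)&(P[...,1]>.13)&(P[...,1]<.2)&(P[...,2]>.042)
q=P[m];print(len(q),q.mean(0),q.min(0),q.max(0),r.get_obs()["tcp_pos"])
```

```text
q [-1.179  0.547  0.91   2.165 -0.665  0.734  0.476] tcp [457.494 166.875  84.785] phi 89.82027110130358 yaw z 74.19430096725134 xz 0.0026380240555145366 F [ 0.189 -0.047  0.027]
968 [0.4569 0.1694 0.0455] [0.4466 0.1587 0.042 ] [0.468  0.1783 0.0475] [0.4576 0.168  0.0847]
```

Emit:
{"op": "servo_tool", "data": {
  "commands": [
    [0,0,0,0,1,-15,1],
    [0,0,0,0,1,-27,1],
    [0,0,0,0,1,-32,1],
    [0,0,0,0,1,-34,1],
    [0,0,0,0,1,-36,1]
  ]
}}

```text
clock: 34.15
tcp_pos: [0.4576, 0.1689, 0.0487]
orientation: [-1.866, -2.526, -0.004]
contact_force: [0.0, -0.3, 0.2]
grip_width: 0.0
gripper_force: 0.0
```

Emit:
{"op": "servo_tool", "data": {
  "commands": [
    [0,0,0,0,0,-2,1],
    [0,0,0,0,0,-4,1],
    [0,0,0,0,0,-6,1],
    [0,0,0,0,0,-8,1],
    [0,0,0,0,0,-9,1]
  ]
}}

```text
clock: 34.57
tcp_pos: [0.4579, 0.1686, 0.0403]
orientation: [-1.868, -2.525, -0.007]
contact_force: [-4.1, -0.0, 21.0]
grip_width: -0.0001
gripper_force: 10.6
```

Emit:
{"op": "servo_tool", "data": {
  "commands": [
    [0,0,0,0,0,-0.5,1],
    [0,0,0,0,0,-1,1],
    [0,0,0,0,0,-1,1]
  ]
}}

```text
clock: 34.82
tcp_pos: [0.458, 0.1685, 0.0402]
orientation: [-1.868, -2.523, -0.008]
contact_force: [-6.0, 0.6, 23.1]
grip_width: 0.0001
gripper_force: 11.5
```

Emit:
{"op": "servo_tool", "data": {
  "commands": [
    [0,0,0,0,0,4,1],
    [0,0,0,0,0,15,1],
    [0,0,0,0,0,40,1],
    [0,0,0,0,-25,75,1],
    [0,0,0,0,-60,95,1]
  ]
}}

```text
clock: 35.23
tcp_pos: [0.4586, 0.11, 0.1355]
orientation: [1.861, 2.531, 0.007]
contact_force: [1.5, -0.4, 0.9]
grip_width: -0.0002
gripper_force: 0.0
```

Emit:
{"op": "servo_tool", "data": {
  "commands": [
    [0,0,0,0,-25,10,1],
    [0,0,0,0,-45,20,1],
    [0,0,0,0,-55,25,1],
    [0,0,0,0,-55,25,1],
    [0,0,0,0,-55,25,1]
  ]
}}

```text
clock: 35.65
tcp_pos: [0.4575, 0.0538, 0.1586]
orientation: [-1.868, -2.524, -0.006]
contact_force: [-1.1, -0.2, 0.4]
grip_width: 0.0
gripper_force: 0.0
```

Run:
```python
from h import *
o=st();np.set_printoptions(precision=4);grab("scene","sz");disc("sz",*BLUE);disc("sz",*BROWN);white("sz")
circ("sz",*BLUE,.067,.05,[.628,.233]);circ("sz",*BROWN,.057,.065,[.628,.233])
p=cv2.imread("pics/sz.png")[140:320,190:480];cv2.imwrite("pics/cz.png",cv2.resize(p,(800,497),interpolation=2))
```

```text
q [-1.132  0.382  1.095  2.172 -0.466  0.842  0.551] tcp [457.501  53.78  158.594] phi 89.78378766675813 yaw z 72.11085293642213 xz 0.003095317085448967 F [-1.084 -0.223  0.368]
sz slope 0.573012287741778 dir -167.47221117160615 z 0.06793274364023896 n 705 circle [0.6287 0.2324] 0.04943060874938965 along d -0.7263881880011215 lat -0.5608686866870622
sz slope 0.6276785701373105 dir -178.3264900766874 z 0.05714603646840297 n 500 circle [0.6284 0.2337] 0.06482929736375809 along d 0.541352946652965 lat -0.5311174805594535
sz dinner free [0.6282 0.2332 0.1177] fixedR [0.6274 0.2331] 325
sz circ [0.6299 0.2324 0.0471] 123
sz circ [0.6295 0.2326 0.0624] 169
```

View pics/cz.png

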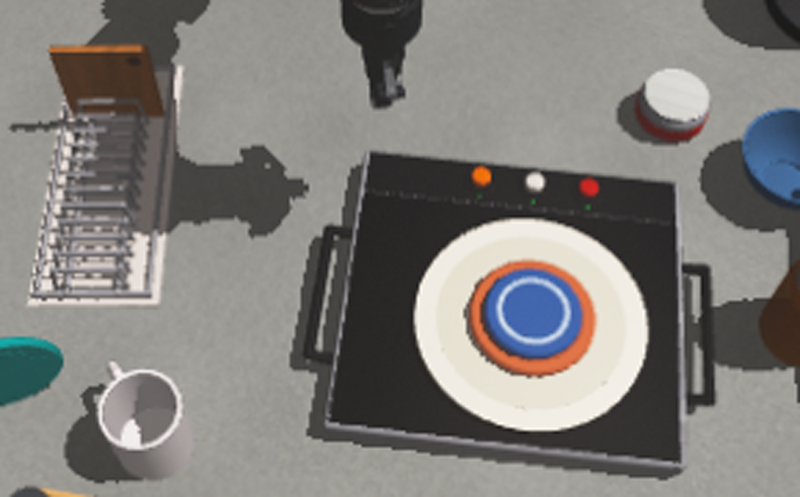

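The final view shows the stack flat and concentric at (532,315) in the crop. The keys are back up, the board is still in the rack, and the gripper is clear of everything.

```bash
python3 -c "
from bench import r;print(r.hand_in())"
```

```text
the job is handed in; nothing more can be done
None
```

The job is handed in at about 36 s: the side plate and saucer lie flat, centred on the dinner plate to within about 1 mm, and the red and then the orange key were each pressed fully down; hand-in returned no verdict.

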